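# Set out the breakfast corner

## Robot

A 6-joint arm with a two-finger parallel gripper is mounted at the origin on the work surface. World frame = base frame: x ahead of the robot, y to its left, z up, the work surface at z = 0. Lengths are in m, angles in rad, forces in N, time in s.
With the tool pointing down it reaches from about 0.375 to 0.9 m from the base axis. Payload 3.1 kg.
Tool frame: the origin (TCP) lies where the fingers leave the gripper's body, on its centre line; the fingertips stand manip.tip_reach ahead of it and the grasp point (between the pads) lies 54 mm ahead of it (manip.tip_reach is the distance from the TCP to the fingertips, in m); z points along the fingers, y is the direction in which the jaws open and shut (so a half turn about z gives the same grasp; the last joint's range is limited). The gripper opens to 85 mm and grips with 20 to 120 N. Pads are 22 mm wide; open, the fingers measure 114 mm over their backs; the gripper's body (76 mm by 85 mm) begins 54 mm behind the grasp point. The pads swing forward as they close: fully open they stand 13 mm farther back than shut.
Start: joints at [-1.304, 0.527, 1.433, -0, 1.181, -0.178], TCP at [0.269, -0.564, 0.304] pointing down, gripper open.
Joint ranges: [-3.08, 3.08], [-0.75, 2.2], [0.22, 2.44], [-1.43, 4.57], [0, 2.65], [-2.85, 2.85]. Speed limits (rad/s): [2.79, 2.79, 3.14, 3.14, 3.14, 3.14].

## Interface

Orientations are given as a unit quaternion [x, y, z, w].
In Python, from station import manip, cams, order gives the robot as it stands. The module is installed in compiled form; this text tells all that it offers.
- The arm moves only by the tool drive_tool, never from a script. Its arguments are lists of equal length, an entry for each row: "linear": the shift along the tool's x, y, z in mm, a list of three; "rot": the turn, a rotation vector about the tool's x, y, z in degrees, a list of three; "hand": the finger opening in mm, from 0 to 85.4. A call has 1 to 20 rows; each row shifts and turns the pose as measured when the row begins, along the tool's axes as they then stand; what a row does not reach is not made up. A row lasts 1/12 s, in which the tool goes at most 41.7 mm and 7.16 degrees, less where a joint would pass 70% of its speed; a pose out of reach is approached as far as the arm can. A call with a gripper value outside its range is refused whole. The fingers move at their own pace and stop on an object; "force" is the grip in N (left out, the last holds). Time passes only in rows, so rows that do not move let the fingers close. It gives the time, the measured TCP pose, the force and the opening at its end, in the units of the state.
- manip.sense(): the state, without advancing time (a new reading comes with each control period).
- cams.snapshot(name): name is "scene" or "top"; returns the picture (480x640x3 uint8, red, green, blue); there is no depth.
- cams.camera_model(name): a dict with "vfov" (degrees; the focal length in pixels is half the picture's height over the tangent of half this angle, whatever the lens; pixels are square), "cx", "cy" (the principal point, pixels), "rvec" (rotation vector, rad) and "tvec" (3), from world to camera coordinates, as OpenCV has them. Camera axes: x right, y down, z forward; pixel columns grow to the right and rows downward; lengths in m; the calibration is good to about 2 mm. A picture is of the moment at which its call begins. camera_model takes no time and is no camera call.
- order.sign_off(): hands the job in, once; it reports no verdict.
Trained networks look in the newest picture that a camera, given by its name, has taken for a name from the list of things; names that differ only in an ending like _2 or _b are one class to them, and where a whole thing is asked for, a point or a joint stands for the part that bears it (a point fixed in the world has none). Each returns a list of dicts, best first, with "score" (0 to 1); they miss things now and then, are a little off and sometimes report something else, mostly with a low value. They report only what shows in the picture. A call takes as long as a camera call. They do not tell look-alikes from the thing itself.
- cams.regions_of(label, camera): "pixels" (480x640 bool, what is visible of it) and "rect" ([left, top, right, bottom] in pixels, round what is visible of it).
- cams.spot_point(label, camera): "at" ([column, row] in pixels: a listed point, or the origin of a listed thing).
The state is a dict: "t": time; "q": joint angles; "qd": joint speeds; "tau": joint torques, N m; "tcp_pos": TCP position; "tool_rot": TCP orientation; "force": force on the tool from outside, world axes, zero at the start; "ft_torque": the same for the moment, N m; "finger_gap": opening from 0.0 (shut) to 1.0 (fully open).
Only numpy, scipy, OpenCV 4.12 (cv2) and the standard library are available. Lean on these libraries where they do the work, as an engineer would, in place of code of your own. Each camera call takes 0.05 s, during which the arm holds its last target. There are 200 camera calls.

## Task

Set out breakfast: with the red scoop, scoop walnuts from the green tub and tip them into the white bowl until it holds at least five, never touching a walnut with the fingers, and leave the scoop standing level on its cork mat. Stand every jam pot (red lid) upright in the red caddy and every honey pot (yellow lid) upright in the yellow caddy. The pots may be done before or after the walnuts; leave the mug, pepper mill, salt and egg cup where they are.

Things in the scene. Friction and masses are not known exactly. Their poses are not given: they have to be found in the camera images.
- tub: green fixed trough, outside 252 (x) x 94 (y) x 38 mm high, walls and floor 4 mm; origin: centre of its underside. +x axis about to world +y. Flat floor up to x = +82 mm, then it slopes up at 40 deg to 38 mm height at the +x end (x = 122), where the end wall is 68 mm and the sides (x > 82) 62 mm high. Walnuts lie between x = -17 mm and the slope; the -x end is free at first
- bowl: white fixed ceramic bowl with steep sides, rim radius 70 mm, foot radius 58 mm, 55 mm high, wall 4 mm, floor 5 mm; origin at the centre of its underside
- scoop: red scoop, 70-120 g. Pan 84 (x) x 68 (y) mm, floor 2 mm; open mouth and lip at x = +42 mm; sides 16 mm high at the mouth, 34 mm from x = +8 mm back; rear wall 34 mm at x = -42. Black rubber handle 12 mm thick (y), 24 wide, rises back at 55 deg from (-36, 0, 32) to (-101, 0, 124) mm. Origin: centre of the pan's underside, z up. Starts level on its mat, mouth about to +y
- scoop_grip (a point): middle of the scoop's handle bar, at (-79, 0, 93) mm in the scoop's frame, axes as the scoop's. Pinch the bar's 12 mm thickness (along the scoop's y) here
- mat: cork mat fixed on the worktop, 180 (x) x 120 (y) x 4 mm; origin at the centre of its underside; the scoop's place
- caddy_red: red fixed open tray (caddy), outside 96 (x) x 168 (y) x 28 mm high, walls and floor 4 mm, inside 88 x 160 mm; origin at the centre of its underside. Pots fit in one row along its y, 50 mm apart
- caddy_yellow: yellow fixed open tray (caddy), outside 96 (x) x 168 (y) x 28 mm high, walls and floor 4 mm, inside 88 x 160 mm; origin at the centre of its underside. Pots fit in one row along its y, 50 mm apart
- nut0: walnut in its shell, brown with a darker seam, rounded, 30 mm long (its own x) and 27 mm thick, 12 g; origin at its centre; smooth and slippery (friction about 0.3), rolls; lies in the green tub at first
- nut1: walnut in its shell, brown with a darker seam, rounded, 30 mm long (its own x) and 27 mm thick, 12 g; origin at its centre; smooth and slippery (friction about 0.3), rolls; lies in the green tub at first
- nut2: walnut in its shell, brown with a darker seam, rounded, 30 mm long (its own x) and 27 mm thick, 12 g; origin at its centre; smooth and slippery (friction about 0.3), rolls; lies in the green tub at first
- nut3: walnut in its shell, brown with a darker seam, rounded, 30 mm long (its own x) and 27 mm thick, 12 g; origin at its centre; smooth and slippery (friction about 0.3), rolls; lies in the green tub at first
- nut4: walnut in its shell, brown with a darker seam, rounded, 30 mm long (its own x) and 27 mm thick, 12 g; origin at its centre; smooth and slippery (friction about 0.3), rolls; lies in the green tub at first
- nut5: walnut in its shell, brown with a darker seam, rounded, 30 mm long (its own x) and 27 mm thick, 12 g; origin at its centre; smooth and slippery (friction about 0.3), rolls; lies in the green tub at first
- jam0: portion pot of jam: dark red round pot, bright red flat lid, 38 mm across, 44 mm high, 55-110 g; origin at the centre of its underside, z up; belongs in the red caddy; may be absent (None from the start)
- jam1: portion pot of jam: dark red round pot, bright red flat lid, 38 mm across, 44 mm high, 55-110 g; origin at the centre of its underside, z up; belongs in the red caddy; may be absent (None from the start)
- jam2: portion pot of jam: dark red round pot, bright red flat lid, 38 mm across, 44 mm high, 55-110 g; origin at the centre of its underside, z up; belongs in the red caddy; may be absent (None from the start)
- honey0: portion pot of honey: amber round pot, yellow flat lid, 38 mm across, 44 mm high, 55-110 g; origin at the centre of its underside, z up; belongs in the yellow caddy; may be absent (None from the start)
- honey1: portion pot of honey: amber round pot, yellow flat lid, 38 mm across, 44 mm high, 55-110 g; origin at the centre of its underside, z up; belongs in the yellow caddy; may be absent (None from the start)
- honey2: portion pot of honey: amber round pot, yellow flat lid, 38 mm across, 44 mm high, 55-110 g; origin at the centre of its underside, z up; belongs in the yellow caddy; may be absent (None from the start)
- mug: white ceramic mug, 78 mm across, 85 mm high, handle at its +y; bystander; origin at the centre of its underside
- mill: dark wooden pepper mill, 52 mm across, 126 mm high; bystander; origin at the centre of its underside
- salt: glass salt shaker with steel cap, 39 mm across, 66 mm high; bystander; origin at the centre of its underside
- eggcup: blue egg cup, 48 mm across, 45 mm high; bystander; origin at the centre of its underside
Not all that is in view belongs to the job. Leave any orange or purple look-alike of the bowl alone.

How it is judged:
On the way, in this order (a step that is already met when the one before it is completed fails the run):
1. at least one walnut is carried in the scoop, lifted clear of the tub (((height (world z) of scoop above 0.055 m and x of nut0 in the frame of scoop between -0.05 and 0.05 m and y of nut0 in the frame of scoop between -0.03 and 0.03 m and z of nut0 in the frame of scoop between 0 and 0.05 m) or (height (world z) of scoop above 0.055 m and x of nut1 in the frame of scoop between -0.05 and 0.05 m and y of nut1 in the frame of scoop between -0.03 and 0.03 m and z of nut1 in the frame of scoop between 0 and 0.05 m) or (height (world z) of scoop above 0.055 m and x of nut2 in the frame of scoop between -0.05 and 0.05 m and y of nut2 in the frame of scoop between -0.03 and 0.03 m and z of nut2 in the frame of scoop between 0 and 0.05 m) or (height (world z) of scoop above 0.055 m and x of nut3 in the frame of scoop between -0.05 and 0.05 m and y of nut3 in the frame of scoop between -0.03 and 0.03 m and z of nut3 in the frame of scoop between 0 and 0.05 m) or (height (world z) of scoop above 0.055 m and x of nut4 in the frame of scoop between -0.05 and 0.05 m and y of nut4 in the frame of scoop between -0.03 and 0.03 m and z of nut4 in the frame of scoop between 0 and 0.05 m) or (height (world z) of scoop above 0.055 m and x of nut5 in the frame of scoop between -0.05 and 0.05 m and y of nut5 in the frame of scoop between -0.03 and 0.03 m and z of nut5 in the frame of scoop between 0 and 0.05 m))), for 0.2 s.
2. at least five walnuts are in the bowl ((distance between each of nut0, nut1, nut2, nut3, nut4 and bowl below 0.075 m or distance between each of nut0, nut1, nut2, nut3, nut5 and bowl below 0.075 m or distance between each of nut0, nut1, nut2, nut4, nut5 and bowl below 0.075 m or distance between each of nut0, nut1, nut3, nut4, nut5 and bowl below 0.075 m or distance between each of nut0, nut2, nut3, nut4, nut5 and bowl below 0.075 m or distance between each of nut1, nut2, nut3, nut4, nut5 and bowl below 0.075 m)), for 0.2 s.
At the end, for the whole second after the job is handed in: At least 5 walnuts in the bowl; each jam pot upright (0.2 rad) on the floor of the red caddy, each honey pot likewise in the yellow one; scoop level (0.12 rad) on the mat, pan centre within 60 mm (mat x) and 50 mm (mat y) of the mat centre; all at rest ((distance between each of nut0, nut1, nut2, nut3, nut4 and bowl below 0.075 m or distance between each of nut0, nut1, nut2, nut3, nut5 and bowl below 0.075 m or distance between each of nut0, nut1, nut2, nut4, nut5 and bowl below 0.075 m or distance between each of nut0, nut1, nut3, nut4, nut5 and bowl below 0.075 m or distance between each of nut0, nut2, nut3, nut4, nut5 and bowl below 0.075 m or distance between each of nut1, nut2, nut3, nut4, nut5 and bowl below 0.075 m) and x of jam0 in the frame of caddy_red between -0.04 and 0.04 m and y of jam0 in the frame of caddy_red between -0.076 and 0.076 m and z of jam0 in the frame of caddy_red between -0.01 and 0.014 m and angle between each of jam0, jam1, jam2, honey0, honey1, honey2's own z axis and vertical below 0.2 rad and linear speed of each of jam0, jam1, jam2, honey0, honey1, honey2, scoop below 0.03 m/s and x of jam1 in the frame of caddy_red between -0.04 and 0.04 m and y of jam1 in the frame of caddy_red between -0.076 and 0.076 m and z of jam1 in the frame of caddy_red between -0.01 and 0.014 m and x of jam2 in the frame of caddy_red between -0.04 and 0.04 m and y of jam2 in the frame of caddy_red between -0.076 and 0.076 m and z of jam2 in the frame of caddy_red between -0.01 and 0.014 m and x of honey0 in the frame of caddy_yellow between -0.04 and 0.04 m and y of honey0 in the frame of caddy_yellow between -0.076 and 0.076 m and z of honey0 in the frame of caddy_yellow between -0.01 and 0.014 m and x of honey1 in the frame of caddy_yellow between -0.04 and 0.04 m and y of honey1 in the frame of caddy_yellow between -0.076 and 0.076 m and z of honey1 in the frame of caddy_yellow between -0.01 and 0.014 m and x of honey2 in the frame of caddy_yellow between -0.04 and 0.04 m and y of honey2 in the frame of caddy_yellow between -0.076 and 0.076 m and z of honey2 in the frame of caddy_yellow between -0.01 and 0.014 m and x of scoop in the frame of mat between -0.06 and 0.06 m and y of scoop in the frame of mat between -0.05 and 0.05 m and z of scoop in the frame of mat between -0.005 and 0.012 m and angle between scoop's own z axis and vertical below 0.12 rad and linear speed of each of nut0, nut1, nut2, nut3, nut4, nut5 below 0.05 m/s); the robot touches nothing.
It fails at once if a finger touches a walnut (contact force between the fingers and nut0 above 0.2 N or contact force between the fingers and nut1 above 0.2 N or contact force between the fingers and nut2 above 0.2 N or contact force between the fingers and nut3 above 0.2 N or contact force between the fingers and nut4 above 0.2 N or contact force between the fingers and nut5 above 0.2 N).
It fails at once if the mug, pepper mill, salt or egg cup is pushed more than 30 mm or tipped over (distance of any of mug, mill, salt, eggcup from where it was at the start of the episode above 0.03 m or angle between any of mug, mill, salt, eggcup's own z axis and vertical above 0.5 rad).
Of jam0, jam1, jam2, honey0, honey1, honey2 only 4 to 6 are there at a start; the rules pass over those that are not, and their reading is None.
At some moment in a run one of jam0, jam1, jam2, honey0, honey1, honey2 may be knocked a few centimetres aside while the robot is not near it.
It also fails if it takes over 210 s, if anything falls off the work surface, if the arm or the gripper's body presses on something with over 40 N, if the wrist force passes 120 N, or if a joint passes its speed limit or range.

## Working session

There is one attempt and no reset: what is moved stays moved. The work goes in short steps, Python scripts to look and compute and a tool call to move; the robot and the scene stay as the last step left them, time stands still between calls to the robot, and variables do not carry over. Pictures are saved under pics/ and viewed, about 12 in all and at most 16, crops included, and the job is handed in when it is done.

Besides the shell and the picture viewer there is one more tool, called after "Call:" as name(argument=value, ...), one argument or row to a line, values as JSON. drive_tool: Moves the arm, as the interface text tells. Its arguments: {"type":"object","properties":{"linear":{"type":"array","items":{"type":"array","items":{"type":"number"}}},"rot":{"type":"array","items":{"type":"array","items":{"type":"number"}}},"hand":{"type":"array","items":{"type":"number"}},"force":{"type":"number"}},"required":["linear","rot","hand"]}

```bash
mkdir -p pics
cat > h.py <<'E'
import numpy as np, cv2
from scipy.spatial.transform import Rotation as R
from station import manip, cams, order
def cam(n):
    m=cams.camera_model(n); f=240/np.tan(np.radians(m["vfov"])/2)
    K=np.array([[f,0,m["cx"]],[0,f,m["cy"]],[0,0,1]]); return K,R.from_rotvec(np.ravel(m["rvec"])).as_matrix(),np.ravel(m["tvec"])
def ray(n,px,z):
    K,r,t=cam(n); d=r.T@np.linalg.inv(K)@np.array([px[0],px[1],1.]); c=-r.T@t
    return c+d*(z-c[2])/d[2]
def proj(n,P):
    K,r,t=cam(n); p=K@(r@np.asarray(P,float)+t); return p[:2]/p[2]
def snap(n,f=None):
    im=cams.snapshot(n)
    if f: cv2.imwrite("pics/"+f,im[:,:,::-1])
    return im
def save(im,f): cv2.imwrite("pics/"+f,im[:,:,::-1])
E
python3 - <<'E'
from h import *
a=snap("scene","s0.png");b=snap("top","t0.png")
for n in("scene","top"):
    K,r,t=cam(n);print(n,K[0],K[1,2],-r.T@t,r[2])
s=manip.sense();print(s["t"],manip.tip_reach,s["tool_rot"],s["tcp_pos"])
for l in["tub","bowl","scoop","scoop_grip","mat","caddy_red","caddy_yellow","nut0","jam0","honey0","mug","mill","salt","eggcup"]:
    for d in cams.spot_point(l,"top"): 
        if d["score"]>.25: print(l,np.round(d["score"],2),np.round(d["at"]),np.round(ray("top",d["at"],0)[:2],3))
E
```

```text
scene [591.50446107   0.         320.83948306] 245.0243450169804 [ 1.17345859 -0.68420123  0.98508742] [-0.46511664  0.56255345 -0.68352039]
top [487.22419533   0.         320.60912301] 231.7152129436242 [0.40087777 0.07224897 1.36082921] [ 0.10794176 -0.00652809 -0.99413579]
0.1 0.0726 [ 9.75374740e-01  2.20551960e-01 -1.89165759e-05 -9.73825233e-04] [ 0.26883291 -0.56368347  0.30302911]
tub 0.93 [406. 203.] [ 0.632 -0.177]
tub 0.6 [241. 208.] [0.613 0.287]
bowl 0.86 [260. 318.] [0.309 0.227]
bowl 0.73 [312. 190.] [0.667 0.09 ]
bowl 0.7 [166. 244.] [0.51  0.495]
scoop 0.6 [448. 265.] [ 0.459 -0.295]
scoop_grip 0.73 [485. 272.] [ 0.442 -0.396]
mat 0.69 [377. 292.] [ 0.381 -0.096]
mat 0.61 [454. 266.] [ 0.457 -0.31 ]
caddy_red 0.9 [235. 264.] [0.456 0.301]
caddy_red 0.46 [310. 190.] [0.668 0.095]
caddy_yellow 0.84 [240. 210.] [0.608 0.291]
nut0 0.66 [405. 199.] [ 0.644 -0.175]
nut0 0.66 [382. 216.] [ 0.595 -0.109]
nut0 0.62 [382. 207.] [ 0.621 -0.11 ]
nut0 0.56 [410. 214.] [ 0.603 -0.187]
nut0 0.48 [393. 215.] [ 0.598 -0.14 ]
nut0 0.42 [394. 198.] [ 0.646 -0.145]
jam0 0.62 [398. 156.] [ 0.769 -0.157]
jam0 0.54 [344. 245.] [ 0.512 -0.001]
jam0 0.48 [342. 272.] [0.437 0.003]
honey0 0.7 [308. 268.] [0.446 0.099]
honey0 0.56 [309. 242.] [0.52  0.097]
mug 0.6 [348. 143.] [ 0.806 -0.014]
mug 0.43 [392. 214.] [ 0.601 -0.138]
mill 0.72 [276. 156.] [0.765 0.194]
salt 0.76 [378. 292.] [ 0.383 -0.097]
eggcup 0.57 [397. 158.] [ 0.763 -0.154]
```

View pics/t0.png

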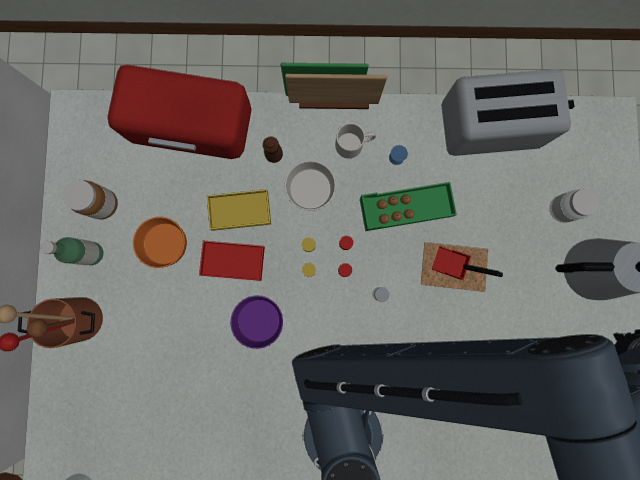

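View pics/s0.png

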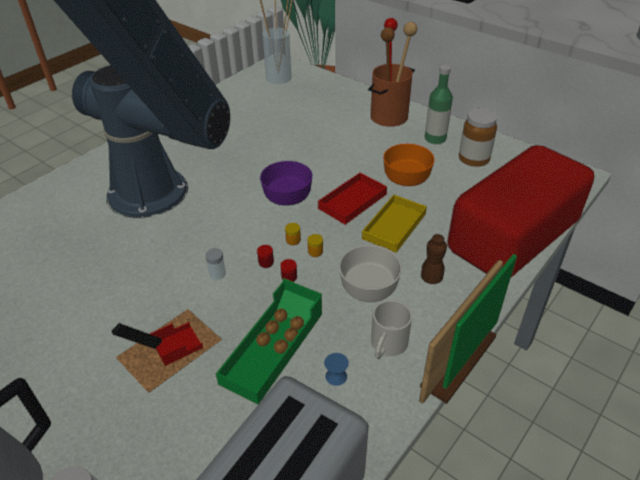

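Top view: the white bowl is at (311,187), with the orange (160,243) and purple (257,321) look-alikes. The jam lids are at (346,243) and (345,270), the honey lids at (308,244) and (308,269). The scoop is at (450,263) on its mat (455,267), six nuts lie in the tub around (395,208), and the caddies are red (232,261) and yellow (239,210). Bystanders: mug (350,140), mill (272,150), egg cup (398,155), salt (381,294). Next I'll measure these precisely.

Run:
```python
from h import *
im=snap("top"); hsv=cv2.cvtColor(im,cv2.COLOR_RGB2HSV)
def best(l,near):
    out=cams.regions_of(l,"top")
    out=[d for d in out if np.hypot((d["rect"][0]+d["rect"][2])/2-near[0],(d["rect"][1]+d["rect"][3])/2-near[1])<25]
    return out[0] if out else None
def rectfit(m,z,name):
    ys,xs=np.nonzero(m); P=np.array([ray("top",(x,y),z)[:2] for x,y in zip(xs,ys)],np.float32)
    (c,s,a)=cv2.minAreaRect(P*1000); print(name,np.round(c,1),np.round(s,1),round(a,1))
for l,near,z in[("tub",(407,206),.038),("caddy_red",(232,261),.028),("caddy_yellow",(239,210),.028),("bowl",(311,187),.055),("mat",(455,267),.004),("scoop",(460,265),.03)]:
    d=best(l,near)
    if d is None: print(l,None); continue
    rectfit(d["pixels"],z,l)
# pots lids by colour
for n,near in[("jam",(346,243)),("jam",(345,270)),("honey",(308,244)),("honey",(308,269))]:
    x0,y0=near[0]-12,near[1]-12; w=hsv[y0:y0+24,x0:x0+24]
    m=(w[...,1]>120)&(w[...,2]>(130)); ys,xs=np.nonzero(m)
    print(n,len(xs),xs.min()+x0,xs.max()+x0,ys.min()+y0,ys.max()+y0,np.round(ray("top",(xs.mean()+x0,ys.mean()+y0),.044)*1000))
# scoop red mask inside mat
x0,y0=425,240;w=hsv[y0:y0+52,x0:x0+80]
m=((w[...,0]<6)|(w[...,0]>174))&(w[...,1]>150); M=np.zeros((480,640),bool);M[y0:y0+52,x0:x0+80]=m
rectfit(M,.02,"scoopred")
k=(w[...,2]<45); M[:]=0;M[y0:y0+52,x0:x0+80]=k
ys,xs=np.nonzero(M);p=np.polyfit(xs,ys,1);print("handle px",xs.min(),xs.max(),np.polyval(p,[xs.min(),xs.max()]))
for l in("nut0",):
    for d in cams.spot_point(l,"top"): print(d["score"],ray("top",d["at"],.018)[:2].round(3))
print([ (d["score"],d["at"]) for d in cams.spot_point("scoop_grip","top")])
snap("scene")
print("scene grip",[ (d["score"],d["at"]) for d in cams.spot_point("scoop_grip","scene")])
c=im[150:310,280:510];save(cv2.resize(c,None,fx=3.4,fy=3.4,interpolation=cv2.INTER_CUBIC),"c0.png")
```

```text
tub [ 617.8 -175.7] [103.7 257.8] 9.1
caddy_red [465.1 306.2] [171.2  96.6] 86.0
caddy_yellow [604.8 290.1] [101.3 172.8] 6.5
bowl [669.3  93.8] [135.6 136.3] 0.7
mat [ 455.8 -309.6] [179.6 119.5] 84.4
scoop [ 450.7 -337.9] [185.3  69.7] 72.1
jam 6 343 352 244 248 [504. -10.  44.]
jam 2 339 351 267 272 [442.  -3.  44.]
honey 135 302 314 238 250 [510.  97.  44.]
honey 140 302 315 263 276 [442.  95.  44.]
scoopred [ 465.4 -297. ] [93.5 72. ] 72.0
handle px 460 502 [264.63725449 274.87843316]
0.66 [ 0.601 -0.181]
0.64 [ 0.595 -0.136]
0.63 [ 0.647 -0.173]
0.61 [ 0.594 -0.115]
0.48 [ 0.623 -0.106]
0.45 [ 0.639 -0.142]
0.44 [ 0.759 -0.153]
[(0.69, [488.1, 273.1]), (0.53, [381.5, 206.6])]
scene grip [(0.76, [130.4, 331.4])]
```

View pics/c0.png

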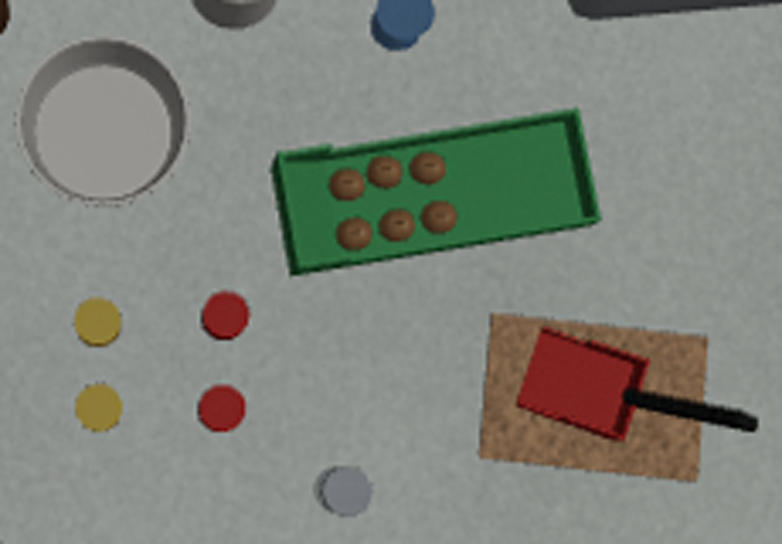

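```bash
cat > fit.py <<'E'
from h import *
from scipy.optimize import minimize
def box(x0,x1,y0,y1,z0,z1): return np.array([[x,y,z] for x in(x0,x1) for y in(y0,y1) for z in(z0,z1)],float)
def prism(pts,y): return np.array([[x,s*y,z] for x,z in pts for s in(-1,1)],float)
cyl=lambda r0,r1,h:np.array([[r*np.cos(a),r*np.sin(a),z] for r,z in((r0,0),(r1,h)) for a in np.linspace(0,6.28,40)])
MOD={"tub":[box(-126,126,-47,47,0,38),box(82,126,-47,47,0,62)],
"scoop":[prism([(-42,0),(42,0),(42,16),(8,34),(-42,34)],34),prism([(-26,39),(-46,25),(-111,117),(-91,131)],6)],
"bowl":[cyl(58,70,55)],"caddy_red":[box(-48,48,-84,84,0,28)],"caddy_yellow":[box(-48,48,-84,84,0,28)],"mat":[box(-90,90,-60,60,0,4)]}
def fit(l,x0,z=0,cs=("top","scene"),sig=2.,mod=None):
    T={}
    for c in cs:
        ds=[d for d in cams.regions_of(l,c)]
        p=proj(c,[x0[0],x0[1],z+.02]); ds=[d for d in ds if np.hypot((d["rect"][0]+d["rect"][2])/2-p[0],(d["rect"][1]+d["rect"][3])/2-p[1])<45]
        if ds: T[c]=cv2.GaussianBlur(ds[0]["pixels"].astype(np.float32),(0,0),sig)
    S=np.array([.01,.01,.1])
    def cost(v):
        p=np.array(x0)+v*S; r=R.from_euler("z",p[2]).as_matrix(); e=0
        for c in T:
            m=np.zeros((480,640),np.uint8)
            K,rr,t=cam(c)
            for b in mod or MOD[l]:
                W=b/1000@r.T+[p[0],p[1],z]; q=W@rr.T+t; q=(q[:,:2]/q[:,2:])*K[0,0]+K[:2,2]
                cv2.fillConvexPoly(m,cv2.convexHull(np.round(q*16).astype(np.int32)),1,cv2.LINE_8,4)
            e+=np.abs(cv2.GaussianBlur(m.astype(np.float32),(0,0),sig)-T[c]).sum()/T[c].sum()
        return e
    o=minimize(cost,np.zeros(3),method="Nelder-Mead",options=dict(initial_simplex=np.array([[0,0,0],[1,0,0],[0,1,0],[0,0,1.]]),maxiter=120))
    p=np.array(x0)+o.x*S; return p,o.fun/max(len(T),1),list(T)
E
python3 - <<'E'
from fit import *
im=snap("top");snap("scene")
for l,x0,z in[("tub",(.618,-.176,1.73),0),("scoop",(.46,-.295,1.26),.004),("bowl",(.669,.094,0),0),("caddy_red",(.465,.306,-.07),0),("caddy_yellow",(.605,.29,.11),0),("mat",(.456,-.31,1.47),0)]:
    p,e,c=fit(l,x0,z); print(l,(p[:2]*1000).round(1),np.degrees(p[2]).round(1),round(e,3),c)
hsv=cv2.cvtColor(im,cv2.COLOR_RGB2HSV)
for n,near in[("jam",(346,243)),("jam",(345,270)),("honey",(308,244)),("honey",(308,269))]:
    x0,y0=near[0]-12,near[1]-12; w=hsv[y0:y0+24,x0:x0+24]; m=(w[...,1]>110); ys,xs=np.nonzero(m)
    print(n,len(xs),np.round(ray("top",((xs.min()+xs.max())/2+x0,(ys.min()+ys.max())/2+y0),.044)*1000))
E
```

```text
tub [ 619.1 -175.6] 100.8 0.196 ['top', 'scene']
scoop [ 465.  -294.1] 72.6 0.111 ['top', 'scene']
bowl [669.4  95. ] -1.1 0.03 ['top', 'scene']
caddy_red [464.1 307. ] -4.0 0.043 ['top', 'scene']
caddy_yellow [605.9 292.8] 7.3 0.057 ['top', 'scene']
mat [ 455.2 -310.7] 85.1 0.645 ['top', 'scene']
jam 148 [515.  -6.  44.]
jam 142 [441.  -3.  44.]
honey 149 [509.  97.  44.]
honey 143 [441.  95.  44.]
```

```bash
cat > plan.py <<'E'
from h import *
from scipy.linalg import expm,logm
def T(pos,rot): 
    M=np.eye(4);M[:3,:3]=rot.as_matrix();M[:3,3]=pos;return M
def tool(yaw,pitch=0):
    "scoop-aligned: tool x=scoop x at yaw, z down; pitch>0 = mouth down (deg)"
    return R.from_euler("z",yaw,degrees=True)*R.from_euler("y",pitch,degrees=True)*R.from_matrix(np.diag([1.,-1,-1]))
def cur(): s=manip.sense(); return T(s["tcp_pos"],R.from_quat(s["tool_rot"]))
def rows(A,B,mm=35,deg=6,label=""):
    D=np.linalg.inv(A)@B; d=np.linalg.norm(D[:3,3])*1000; a=np.degrees(R.from_matrix(D[:3,:3]).magnitude())
    n=max(1,int(np.ceil(max(d/mm,a/deg)))); r=np.real(expm(np.real(logm(D))/n))
    print(label,"n=%d"%n,"lin",np.round(r[:3,3]*1000,1).tolist(),"rot",np.round(R.from_matrix(r[:3,:3]).as_rotvec(degrees=True),2).tolist())
    return B
def path(wps,**k):
    A=cur()
    for i,(p,r) in enumerate(wps): A=rows(A,T(p,r),label=str(i),**k)
E
python3 - <<'E'
from plan import *
path([((.4414,-.3694,.22),tool(72.6)),((.4414,-.3694,.151),tool(72.6))])
E
```

```text
0 n=8 lin [33.4, -1.4, 10.5] rot [0.0, -0.0, -5.89]
1 n=2 lin [0.0, 0.0, 34.5] rot [0.0, 0.0, -0.0]
```

Call:
drive_tool(
  linear=[
    [33.4,-1.4,10.5],
    [33.4,-1.4,10.5],
    [33.4,-1.4,10.5],
    [33.4,-1.4,10.5],
    [33.4,-1.4,10.5],
    [33.4,-1.4,10.5],
    [33.4,-1.4,10.5],
    [33.4,-1.4,10.5],
    [0,0,0],
    [0,0,0],
  ],
  rot=[
    [0,0,-5.89],
    [0,0,-5.89],
    [0,0,-5.89],
    [0,0,-5.89],
    [0,0,-5.89],
    [0,0,-5.89],
    [0,0,-5.89],
    [0,0,-5.89],
    [0,0,0],
    [0,0,0],
  ],
  hand=[60,60,60,60,60,60,60,60,60,60],
  force=100,
)

```text
t: 2.88
tcp_pos: [0.445, -0.3655, 0.2161]
tool_rot: [0.795, 0.606, -0.002, 0.005]
force: [-0.7, -0.7, 1.0]
finger_gap: 0.701
```

Run:
```python
from plan import *
path([((.4414,-.3694,.22),tool(72.6)),((.4414,-.3694,.151),tool(72.6))])
snap("scene"); snap("top")
for c in("top","scene"):
  for d in cams.spot_point("scoop_grip",c): print(c,d["score"],np.round(ray(c,d["at"],.097)*1000),np.round(d["at"]))
print("expected px",proj("top",[.4414,-.3694,.097]),proj("scene",[.4414,-.3694,.097]))
```

```text
0 n=1 lin [-4.8, -2.4, -3.8] rot [0.31, 0.58, 2.01]
1 n=2 lin [0.0, 0.0, 34.5] rot [0.0, 0.0, -0.0]
top 0.86 [ 434. -373.   97.] [489. 273.]
scene 0.79 [ 433. -368.   97.] [129. 332.]
expected px [487.31817852 270.52692173] [131.14515866 334.41169976]
```

Call:
drive_tool(
  linear=[
    [-5.5,-4.7,-3.8],
    [0,0,30],
    [0,0,30],
    [0,0,9],
    [0,0,0],
  ],
  rot=[
    [0.31,0.58,2.01],
    [0,0,0],
    [0,0,0],
    [0,0,0],
    [0,0,0],
  ],
  hand=[60,60,60,60,60],
)

```text
t: 3.5
tcp_pos: [0.4372, -0.383, 0.1554]
tool_rot: [0.812, 0.583, 0.0, 0.008]
force: [-0.9, 0.6, 0.6]
finger_gap: 0.701
```

Run:
```python
from plan import *
path([((.439,-.370,.151),tool(72.6))])
a=snap("scene"); c=a[260:420,60:260]; save(cv2.resize(c,None,fx=3.5,fy=3.5,interpolation=cv2.INTER_CUBIC),"g1.png")
```

```text
0 n=1 lin [13.0, -2.5, 4.2] rot [0.74, 0.51, -1.24]
```

View pics/g1.png

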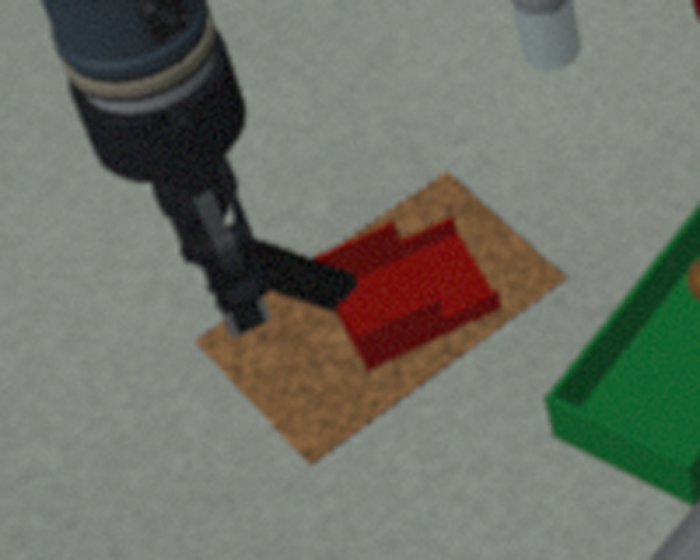

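The fingers straddle the handle (crop 250,270) a little too far back. I'll correct that and close.

Call:
drive_tool(
  linear=[
    [13,-2.5,4.2],
    [0,0,0],
  ],
  rot=[
    [0.74,0.51,-1.24],
    [0,0,0],
  ],
  hand=[60,60],
)

```text
t: 3.72
tcp_pos: [0.439, -0.3713, 0.1534]
tool_rot: [0.806, 0.591, 0.0, 0.001]
force: [-0.1, 0.7, 1.0]
finger_gap: 0.699
```

```bash
python3 -c "
from plan import *
path([((.439,-.370,.151),tool(72.6))])"
```

```text
0 n=1 lin [1.3, -0.4, 2.4] rot [0.09, 0.06, -0.09]
```

Call:
drive_tool(
  linear=[
    [1.3,-0.4,2.4],
    [0,0,0],
    [0,0,0],
    [0,0,0],
    [0,0,0],
    [0,0,0],
    [0,0,0],
    [0,0,0],
    [0,0,0],
    [0,0,0],
    [0,0,0],
    [0,0,0],
  ],
  rot=[
    [0,0,0],
    [0,0,0],
    [0,0,0],
    [0,0,0],
    [0,0,0],
    [0,0,0],
    [0,0,0],
    [0,0,0],
    [0,0,0],
    [0,0,0],
    [0,0,0],
    [0,0,0],
  ],
  hand=[40,20,5,5,5,5,5,5,5,5,5,5],
  force=100,
)

```text
t: 4.72
tcp_pos: [0.4408, -0.3701, 0.1545]
tool_rot: [0.806, 0.592, 0.0, 0.004]
force: [0.2, 0.2, 0.1]
finger_gap: 0.125
```

Run:
```python
from fit import *
s=manip.sense(); print(s["tcp_pos"],R.from_quat(s["tool_rot"]).as_matrix().round(3).tolist(),s["force"])
im=snap("top");snap("scene")
np.set_printoptions(precision=4)
p,e,c=fit("scoop",(.462,-.294,1.26),.004); print((p[:2]*1000).round(1),np.degrees(p[2]).round(1),e)
# tub with filled mask
_o=cams.regions_of
def ro(l,c):
    ds=_o(l,c)
    for d in ds: d["pixels"]=cv2.morphologyEx(d["pixels"].astype(np.uint8),cv2.MORPH_CLOSE,np.ones((25,25)))
    return ds
cams.regions_of=ro
p,e,c=fit("tub",(.618,-.176,1.73),0); print((p[:2]*1000).round(1),np.degrees(p[2]).round(1),e,c)
```

```text
[ 0.44081269 -0.37008815  0.15453204] [[0.298, 0.954, 0.005], [0.954, -0.298, -0.007], [-0.005, 0.007, -1.0]] [0.2170486  0.17928715 0.0504856 ]
[ 465.4 -296.8] 74.6 1.1491483449935913
[ 619.3 -176.1] 100.6 0.03657858446240425 ['top', 'scene']
```

```bash
cat >> plan.py <<'E'
OFF=np.array([.0794,0,.1505]); TUB=(.6193,-.1761,100.6)
def sc(pos,yaw,pitch): r=tool(yaw,pitch); return (np.array(pos)-r.apply(OFF),r)
def intub(x,z,pitch,y=0):
    a=np.radians(TUB[2]); c,s=np.cos(a),np.sin(a)
    return sc((TUB[0]+x*c-y*s,TUB[1]+x*s+y*c,z),TUB[2],pitch)
def where():
    M=cur(); o=M[:3,3]+M[:3,:3]@OFF; a=np.radians(TUB[2]); d=o[:2]-TUB[:2]
    print("scoop",(o*1000).round(1),"tubxy",((d@[np.cos(a),np.sin(a)])*1000).round(1),((d@[-np.sin(a),np.cos(a)])*1000).round(1),"yaw",np.degrees(np.arctan2(M[1,0],M[0,0])).round(1),"pitch",np.degrees(np.arcsin(-M[2,0])).round(2),"roll",np.degrees(np.arcsin(M[2,1])).round(2))
E
python3 - <<'E'
from plan import *
where()
path([sc((.4654,-.2945,.09),72.65,0),intub(-60,.09,3) if 0 else intub(-.060,.09,3)])
E
```

```text
scoop [ 465.3 -295.3    3.7] tubxy -88.8 173.3 yaw 72.7 pitch 0.29 roll 0.4
0 n=3 lin [-0.1, 0.4, -28.6] rot [0.13, 0.1, 0.0]
1 n=7 lin [12.0, 28.1, -0.8] rot [-0.1, -0.42, -3.99]
```

Call:
drive_tool(
  linear=[
    [0,0,-28.6],
    [0,0,-28.6],
    [0,0,-28.6],
    [12,28.1,-0.8],
    [12,28.1,-0.8],
    [12,28.1,-0.8],
    [12,28.1,-0.8],
    [12,28.1,-0.8],
    [12,28.1,-0.8],
    [12,28.1,-0.8],
    [0,0,0],
    [0,0,0],
  ],
  rot=[
    [0.13,0.1,0],
    [0.13,0.1,0],
    [0.13,0.1,0],
    [-0.1,-0.42,-4],
    [-0.1,-0.42,-4],
    [-0.1,-0.42,-4],
    [-0.1,-0.42,-4],
    [-0.1,-0.42,-4],
    [-0.1,-0.42,-4],
    [-0.1,-0.42,-4],
    [0,0,0],
    [0,0,0],
  ],
  hand=[5,5,5,5,5,5,5,5,5,5,5,5],
)

```text
t: 6.02
tcp_pos: [0.6487, -0.3003, 0.2457]
tool_rot: [0.63, 0.776, -0.017, 0.019]
force: [-0.1, 0.6, -1.3]
finger_gap: 0.126
```

Run:
```python
from plan import *
where()
path([intub(-.060,.05,3),intub(-.060,.0065,3),intub(.036,.0065,3)],mm=15)
im=snap("scene"); 
# overlay predicted scoop outline
M=cur(); Q=M@np.diag([1.,-1,-1,1]); o=M[:3,3]+M[:3,:3]@OFF
B=np.array([[-42,-34,0],[42,-34,0],[42,34,0],[-42,34,0],[-42,-34,34],[-42,34,34],[-36,0,32],[-101,0,124]])/1000
pts=[proj("scene",o+Q[:3,:3]@b).round().astype(int) for b in B]
im=im.copy()
for i,j in((0,1),(1,2),(2,3),(3,0),(0,4),(4,5),(5,3),(6,7)): cv2.line(im,tuple(pts[i]),tuple(pts[j]),(255,255,0),1)
c=im[220:400,180:360]; save(cv2.resize(c,None,fx=3.3,fy=3.3,interpolation=cv2.INTER_CUBIC),"g2.png")
```

```text
scoop [ 633.7 -230.2   91.4] tubxy -55.8 -4.2 yaw 101.8 pitch 2.87 roll -0.13
0 n=3 lin [-0.6, -2.0, 13.8] rot [-0.02, -0.04, 0.4]
1 n=3 lin [0.8, 0.0, 14.5] rot [0.0, 0.0, 0.0]
2 n=7 lin [13.7, -0.0, -0.7] rot [0.0, 0.0, 0.0]
```

View pics/g2.png

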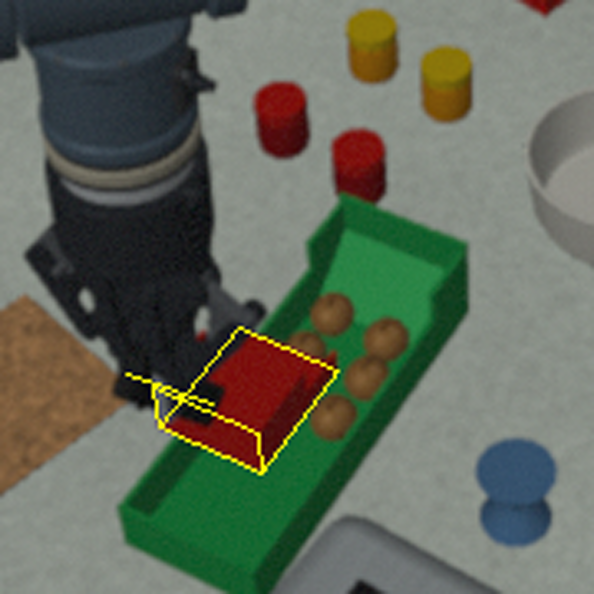

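The projected outline sits on the real scoop, so the grasp offset holds. Now I'll lower it.

Call:
drive_tool(
  linear=[
    [-0.6,-2,13.8],
    [-0.6,-2,13.8],
    [-0.6,-2,13.8],
    [0.8,0,14.5],
    [0.8,0,12],
    [0,0,0],
  ],
  rot=[
    [0,0,0.4],
    [0,0,0.4],
    [0,0,0.4],
    [0,0,0],
    [0,0,0],
    [0,0,0],
  ],
  hand=[5,5,5,5,5,5],
)

```text
t: 6.57
tcp_pos: [0.6381, -0.3081, 0.176]
tool_rot: [0.642, 0.766, -0.017, 0.018]
force: [-0.5, 0.6, -2.2]
finger_gap: 0.127
```

Run:
```python
from plan import *
where();print(manip.sense()["force"])
path([intub(-.060,.007,3),intub(.036,.007,3)],mm=15)
```

```text
scoop [ 625.2 -237.3   21.8] tubxy -61.3 5.5 yaw 100.1 pitch 2.8 roll -0.13
[-0.53397001  0.57781345 -2.24796808]
0 n=2 lin [1.3, 2.9, 7.2] rot [-0.08, -0.1, -0.27]
1 n=7 lin [13.7, -0.0, -0.7] rot [0.0, 0.0, 0.0]
```

Call:
drive_tool(
  linear=[
    [1.3,5,6],
    [0,0,5],
    [0,0,0],
    [0,0,0],
  ],
  rot=[
    [0,0,-0.5],
    [0,0,0],
    [0,0,0],
    [0,0,0],
  ],
  hand=[5,5,5,5],
)

```text
t: 6.9
tcp_pos: [0.6422, -0.3081, 0.1646]
tool_rot: [0.64, 0.768, -0.017, 0.018]
force: [0.8, 0.3, -0.3]
finger_gap: 0.127
```

Run:
```python
from plan import *
where();print(manip.sense()["force"])
path([intub(-.060,.007,3),intub(.036,.007,3)],mm=15)
```

```text
scoop [ 628.8 -237.4   10.4] tubxy -62.0 1.9 yaw 100.4 pitch 2.81 roll -0.16
[ 0.77587095  0.31842896 -0.30516265]
0 n=1 lin [2.7, 1.7, 3.1] rot [-0.16, -0.19, -0.16]
1 n=7 lin [13.7, -0.0, -0.7] rot [0.0, 0.0, 0.0]
```

Call:
drive_tool(
  linear=[
    [0,1.7,4],
    [0,0,1],
    [0,0,0],
    [0,0,0],
  ],
  rot=[
    [0,0,0],
    [0,0,0],
    [0,0,0],
    [0,0,0],
  ],
  hand=[5,5,5,5],
)

```text
t: 7.23
tcp_pos: [0.6453, -0.3083, 0.1611]
tool_rot: [0.639, 0.768, -0.017, 0.02]
force: [0.1, 0.6, 0.3]
finger_gap: 0.12
```

Run:
```python
from plan import *
where();print(manip.sense()["force"])
```

```text
scoop [ 632.3 -237.9    6.7] tubxy -63.2 -1.4 yaw 100.5 pitch 2.96 roll -0.0
[0.11194614 0.6387335  0.33970999]
```

Call:
drive_tool(
  linear=[
    [15,0.2,-0.7],
    [15,0.2,-0.7],
    [15,0,-0.7],
    [15,0,-0.7],
    [15,0,-0.7],
    [15,0,-0.7],
    [0,0,0],
  ],
  rot=[
    [0,0,0],
    [0,0,0],
    [0,0,0],
    [0,0,0],
    [0,0,0],
    [0,0,0],
    [0,0,0],
  ],
  hand=[5,5,5,5,5,5,5],
)

```text
t: 7.82
tcp_pos: [0.627, -0.2087, 0.1615]
tool_rot: [0.639, 0.769, -0.016, 0.02]
force: [-0.1, 0.0, -1.4]
finger_gap: 0.12
```

Run:
```python
from plan import *
where();print(manip.sense()["force"])
a=snap("scene");c=a[220:400,180:360]; c=cv2.resize(c,None,fx=3.1,fy=3.1,interpolation=cv2.INTER_CUBIC); save(c,"g3.png")
```

```text
scoop [ 613.9 -138.4    7.1] tubxy 38.1 -1.7 yaw 100.5 pitch 2.96 roll 0.02
[-0.08538152  0.0135539  -1.36040226]
```

View pics/g3.png

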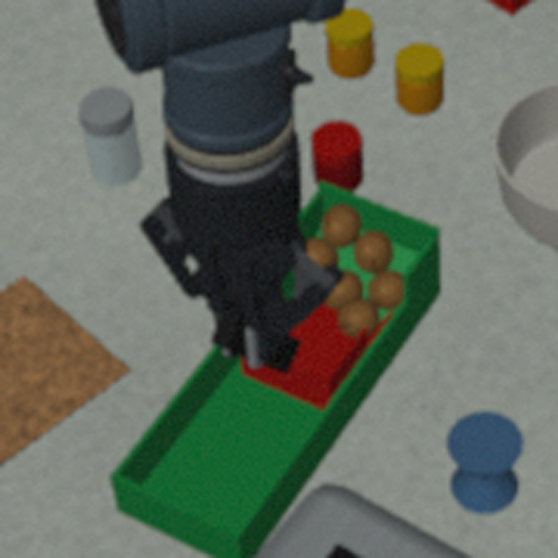

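Run:
```python
from plan import *
path([intub(.050,.0115,-6),intub(.065,.018,-13),intub(.062,.045,-20),intub(.058,.12,-20)],mm=12,deg=4)
```

```text
0 n=3 lin [-3.3, -0.6, 2.9] rot [0.02, 3.02, -0.02]
1 n=2 lin [-1.2, 0.0, 2.9] rot [-0.0, 3.5, 0.0]
2 n=2 lin [-7.1, 0.0, -8.3] rot [-0.0, 3.5, 0.0]
3 n=7 lin [3.1, -0.0, -10.3] rot [0.0, -0.0, 0.0]
```

Call:
drive_tool(
  linear=[
    [-3.3,-0.6,2.9],
    [-3.3,-0.6,2.9],
    [-3.3,-0.6,2.9],
    [-1.2,0,2.9],
    [-1.2,0,2.9],
    [0,0,0],
  ],
  rot=[
    [0,3.02,0],
    [0,3.02,0],
    [0,3.02,0],
    [0,3.5,0],
    [0,3.5,0],
    [0,0,0],
  ],
  hand=[5,5,5,5,5,5],
)

```text
t: 8.37
tcp_pos: [0.6322, -0.2267, 0.148]
tool_rot: [0.632, 0.768, 0.073, -0.081]
force: [-0.2, -0.1, -1.8]
finger_gap: 0.125
```

Run:
```python
from plan import *
where();print(manip.sense()["force"])
path([intub(.068,.020,-13),intub(.062,.045,-20),intub(.058,.12,-20)],mm=12,deg=4)
```

```text
scoop [ 612.5 -118.4   18.2] tubxy 58.0 -3.9 yaw 101.2 pitch -12.48 roll 0.6
[-0.19545628 -0.13167683 -1.84992187]
0 n=1 lin [8.9, -3.3, 1.1] rot [0.49, 0.51, 0.57]
1 n=2 lin [-8.8, 0.0, -7.7] rot [-0.0, 3.5, 0.0]
2 n=7 lin [3.1, -0.0, -10.3] rot [0.0, -0.0, 0.0]
```

Push the last few mm up the slope, then lift.

Call:
drive_tool(
  linear=[
    [10,-3.3,1.1],
    [2,0,0],
    [-8.8,0,-7.7],
    [-8.8,0,-7.7],
    [3.1,0,-10.3],
    [3.1,0,-10.3],
    [3.1,0,-10.3],
    [3.1,0,-10.3],
    [3.1,0,-10.3],
    [3.1,0,-10.3],
    [3.1,0,-10.3],
    [0,0,0],
  ],
  rot=[
    [0.4,0.5,0.5],
    [0,0,0],
    [0,3.5,0],
    [0,3.5,0],
    [0,0,0],
    [0,0,0],
    [0,0,0],
    [0,0,0],
    [0,0,0],
    [0,0,0],
    [0,0,0],
    [0,0,0],
  ],
  hand=[5,5,5,5,5,5,5,5,5,5,5,5],
)

```text
t: 9.37
tcp_pos: [0.6304, -0.2359, 0.2456]
tool_rot: [0.628, 0.76, 0.108, -0.131]
force: [0.6, -0.0, -0.8]
finger_gap: 0.125
```

Run:
```python
from plan import *
where();print(manip.sense()["force"])
a=snap("scene");c=a[180:380,200:400]; c=cv2.resize(c,None,fx=2,fy=2,interpolation=cv2.INTER_CUBIC); 
b=snap("top")[150:250,330:460]; b=cv2.resize(b,(520,400),interpolation=cv2.INTER_CUBIC); save(np.hstack([c[:400],b])[:, :800],"g4.png")
```

```text
scoop [ 606.7 -113.   130.5] tubxy 64.4 0.8 yaw 100.9 pitch -19.58 roll -0.01
[ 0.56834011 -0.00920478 -0.82182496]
```

View pics/g4.png

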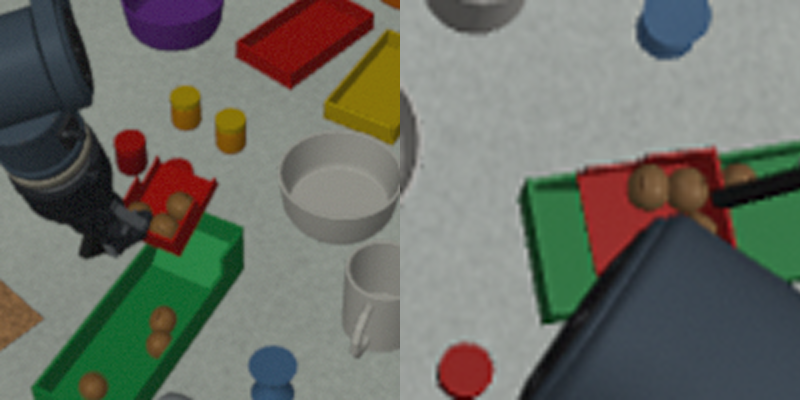

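The scoop holds about three nuts, and three more remain in the tub at (93,385), (160,320) and (158,345) in the left half of the picture. On to the bowl.

```bash
cat >> plan.py <<'E'
BOWL=np.array([.6694,.095])
def dump(p,back=.012,lipz=.085,yaw=100.):
    a=np.radians(yaw);d=np.array([np.cos(a),np.sin(a)]); lip=BOWL-back*d; t=np.radians(p)
    o=lip-.042*np.cos(t)*d; return sc((o[0],o[1],lipz+.042*np.sin(t)),yaw,p)
E
python3 - <<'E'
from plan import *
w=[sc((.650,-.06,.15),100,-15),dump(-15,.03,.13),dump(15,.02,.10),dump(55,.012,.085)]
path(w,mm=25,deg=5)
E
```

```text
0 n=4 lin [15.1, 12.8, -3.4] rot [-0.1, -1.17, 0.2]
1 n=4 lin [17.0, 11.5, 12.5] rot [0.0, 0.0, -0.0]
2 n=6 lin [15.0, 0.0, -4.9] rot [0.0, -5.0, 0.0]
3 n=8 lin [15.5, 0.0, -8.9] rot [-0.0, -5.0, -0.0]
```

Call:
drive_tool(
  linear=[
    [15.1,12.8,-3.4],
    [15.1,12.8,-3.4],
    [15.1,12.8,-3.4],
    [15.1,12.8,-3.4],
    [17,11.5,12.5],
    [17,11.5,12.5],
    [17,11.5,12.5],
    [17,11.5,12.5],
    [0,0,0],
  ],
  rot=[
    [-0.1,-1.17,0.2],
    [-0.1,-1.17,0.2],
    [-0.1,-1.17,0.2],
    [-0.1,-1.17,0.2],
    [0,0,0],
    [0,0,0],
    [0,0,0],
    [0,0,0],
    [0,0,0],
  ],
  hand=[5,5,5,5,5,5,5,5,5],
)

```text
t: 10.22
tcp_pos: [0.7009, -0.0843, 0.235]
tool_rot: [0.641, 0.756, 0.08, -0.106]
force: [0.3, 0.8, -1.6]
finger_gap: 0.127
```

Run:
```python
from plan import *
where()
path([dump(0,.025,.115),dump(20,.02,.10),dump(55,.012,.085)],mm=25,deg=4)
```

```text
scoop [679.9  29.9 110.6] tubxy 191.4 -97.4 yaw 99.4 pitch -15.23 roll -0.8
0 n=4 lin [10.1, -0.1, -6.1] rot [-0.18, -3.81, -0.13]
1 n=6 lin [10.1, 0.0, -4.4] rot [-0.0, -3.33, 0.0]
2 n=9 lin [12.2, 0.0, -7.0] rot [0.0, -3.89, -0.0]
```

Call:
drive_tool(
  linear=[
    [10.1,0,-6.1],
    [10.1,0,-6.1],
    [10.1,0,-6.1],
    [10.1,0,-6.1],
    [10.1,0,-4.4],
    [10.1,0,-4.4],
    [10.1,0,-4.4],
    [10.1,0,-4.4],
    [10.1,0,-4.4],
    [10.1,0,-4.4],
    [0,0,0],
  ],
  rot=[
    [-0.18,-3.81,0],
    [-0.18,-3.81,0],
    [-0.18,-3.81,0],
    [-0.18,-3.81,0],
    [0,-3.33,0],
    [0,-3.33,0],
    [0,-3.33,0],
    [0,-3.33,0],
    [0,-3.33,0],
    [0,-3.33,0],
    [0,0,0],
  ],
  hand=[5,5,5,5,5,5,5,5,5,5,5],
)

```text
t: 11.13
tcp_pos: [0.6777, 0.0136, 0.2705]
tool_rot: [0.636, 0.75, -0.129, 0.131]
force: [-0.5, 0.3, -1.4]
finger_gap: 0.123
```

Run:
```python
from plan import *
where()
path([dump(55,.012,.085)],mm=25,deg=4)
```

```text
scoop [669.9  32.4 101.6] tubxy 195.6 -88.1 yaw 99.7 pitch 21.12 roll -1.58
0 n=9 lin [11.2, 0.5, -8.2] rot [-0.2, -3.76, 0.03]
```

Call:
drive_tool(
  linear=[
    [11.2,0.5,-8.2],
    [11.2,0.5,-8.2],
    [11.2,0.5,-8.2],
    [11.2,0.5,-8.2],
    [11.2,0.5,-8.2],
    [11.2,0.5,-8.2],
    [11.2,0.5,-8.2],
    [11.2,0.5,-8.2],
    [11.2,0.5,-8.2],
    [0,0,0],
    [0,0,0],
    [0,0,0],
    [0,0,0],
  ],
  rot=[
    [-0.2,-3.76,0],
    [-0.2,-3.76,0],
    [-0.2,-3.76,0],
    [-0.2,-3.76,0],
    [-0.2,-3.76,0],
    [-0.2,-3.76,0],
    [-0.2,-3.76,0],
    [-0.2,-3.76,0],
    [-0.2,-3.76,0],
    [0,0,0],
    [0,0,0],
    [0,0,0],
    [0,0,0],
  ],
  hand=[5,5,5,5,5,5,5,5,5,5,5,5,5],
)

```text
t: 12.22
tcp_pos: [0.662, 0.1253, 0.2624]
tool_rot: [0.571, 0.677, -0.309, 0.346]
force: [0.6, 0.2, -0.7]
finger_gap: 0.126
```

Run:
```python
from plan import *
where()
a=snap("scene");c=a[180:380,240:440]; c=cv2.resize(c,None,fx=2,fy=2,interpolation=cv2.INTER_CUBIC); 
b=snap("top")[140:240,280:410]; b=cv2.resize(b,(520,400),interpolation=cv2.INTER_CUBIC); save(np.hstack([c[:400],b])[:, :800],"g5.png")
```

```text
scoop [670.9  47.2 111.5] tubxy 210.0 -91.8 yaw 100.9 pitch 55.3 roll -1.31
```

View pics/g5.png

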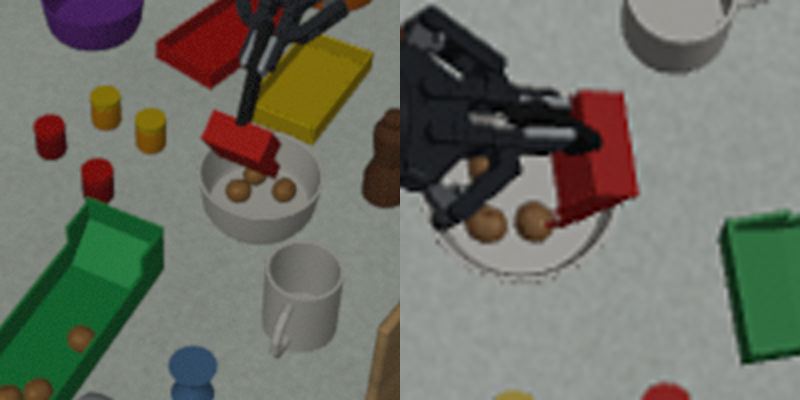

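Three nuts are in the bowl and three are left in the tub. Next I'll locate the remaining ones and work out the retreat.

```bash
cat >> plan.py <<'E'
def nuts(c="scene",z=.0175):
    a=np.radians(TUB[2]); out=[]
    for d in cams.spot_point("nut0",c):
        p=ray(c,d["at"],z)[:2]; q=p-TUB[:2]; out.append((round(d["score"],2),np.round(d["at"]).tolist(),(p*1000).round().tolist(),"tub",np.round([q@[np.cos(a),np.sin(a)]*1000,q@[-np.sin(a),np.cos(a)]*1000]).tolist()))
    for o in out: print(c,*o)
E
python3 - <<'E'
from plan import *
nuts("top"); nuts("scene")
a=dump(55,.012,.085); up=(a[0]+[0,-.02,.05],a[1])
path([up,sc((.665,-.02,.16),100.6,0),intub(-.02,.10,0)],mm=30,deg=6)
E
```

```text
top 0.55 [407.0, 196.0] [649.0, -179.0] tub [-8.0, -29.0]
top 0.52 [302.0, 177.0] [700.0, 116.0] tub [272.0, -133.0]
top 0.43 [434.0, 194.0] [656.0, -252.0] tub [-82.0, -22.0]
top 0.4 [437.0, 199.0] [641.0, -260.0] tub [-87.0, -6.0]
top 0.39 [312.0, 194.0] [652.0, 88.0] tub [253.0, -80.0]
top 0.38 [300.0, 195.0] [650.0, 123.0] tub [289.0, -86.0]
scene 0.67 [361.0, 276.0] [651.0, 88.0] tub [254.0, -79.0]
scene 0.65 [379.0, 275.0] [680.0, 117.0] tub [277.0, -114.0]
scene 0.58 [241.0, 377.0] [627.0, -274.0] tub [-97.0, 10.0]
scene 0.54 [259.0, 374.0] [650.0, -247.0] tub [-75.0, -17.0]
scene 0.5 [368.0, 266.0] [644.0, 124.0] tub [291.0, -80.0]
scene 0.43 [281.0, 350.0] [645.0, -178.0] tub [-6.0, -25.0]
scene 0.17 [336.0, 376.0] [772.0, -159.0] tub [-11.0, -153.0]
0 n=2 lin [-26.4, -1.2, -12.5] rot [-0.75, 0.18, 0.22]
1 n=10 lin [-18.6, -2.1, 12.1] rot [-0.03, 5.5, -0.06]
2 n=7 lin [-23.6, -10.5, 8.6] rot [0.0, 0.0, -0.0]
```

```bash
cat >> plan.py <<'E'
def rtub(lipx,lipz,pitch,y=0):
    "reversed scoop, lip underside at tub x, height z"
    a=np.radians(TUB[2]); t=np.radians(pitch); x=lipx+.042*np.cos(t); c,s=np.cos(a),np.sin(a)
    return sc((TUB[0]+x*c-y*s,TUB[1]+x*s+y*c,lipz+.042*np.sin(t)),TUB[2]-180,pitch)
E
python3 - <<'E'
from plan import *
print(manip.sense()["q"].round(2))
a=dump(55,.012,.085); up=(a[0]+[0,-.02,.05],a[1])
p=np.array([.62,-.06,.31])
path([up,(p,tool(100.6,0)),(p,tool(10.6)),(p,tool(-79.4)),rtub(.02,.08,20),rtub(.02,.005,20),rtub(-.03,.0045,10)],mm=30,deg=6)
for w in(rtub(.02,.005,20),rtub(-.03,.0045,10)): print(w[0].round(3))
E
```

```text
[ 0.29  0.79  1.31 -0.97  1.39  0.5 ]
0 n=2 lin [-26.4, -1.2, -12.5] rot [-0.75, 0.18, 0.22]
1 n=10 lin [-14.3, -7.3, 9.6] rot [-0.03, 5.5, -0.06]
2 n=15 lin [0.0, 0.0, 0.0] rot [0.0, 0.0, 6.0]
3 n=15 lin [-0.0, 0.0, 0.0] rot [0.0, 0.0, 6.0]
4 n=4 lin [9.4, 5.5, 10.7] rot [0.0, -5.0, -0.0]
5 n=3 lin [8.6, 0.0, 23.5] rot [0.0, 0.0, 0.0]
6 n=2 lin [11.3, -0.0, 3.9] rot [-0.0, 5.0, -0.0]
[ 0.604 -0.095  0.188]
[ 0.608 -0.114  0.174]
```

Call:
drive_tool(
  linear=[
    [-26.4,-1.2,-12.5],
    [-26.4,-1.2,-12.5],
    [-14.3,-7.3,9.6],
    [-14.3,-7.3,9.6],
    [-14.3,-7.3,9.6],
    [-14.3,-7.3,9.6],
    [-14.3,-7.3,9.6],
    [-14.3,-7.3,9.6],
    [-14.3,-7.3,9.6],
    [-14.3,-7.3,9.6],
    [-14.3,-7.3,9.6],
    [-14.3,-7.3,9.6],
    [0,0,0],
  ],
  rot=[
    [-0.75,0.18,0.22],
    [-0.75,0.18,0.22],
    [0,5.5,0],
    [0,5.5,0],
    [0,5.5,0],
    [0,5.5,0],
    [0,5.5,0],
    [0,5.5,0],
    [0,5.5,0],
    [0,5.5,0],
    [0,5.5,0],
    [0,5.5,0],
    [0,0,0],
  ],
  hand=[5,5,5,5,5,5,5,5,5,5,5,5,5],
)

```text
t: 13.5
tcp_pos: [0.618, -0.0705, 0.3189]
tool_rot: [0.64, 0.768, 0.018, -0.008]
force: [-0.3, -0.6, -0.2]
finger_gap: 0.127
```

Call:
drive_tool(
  linear=[
    [0,0,0],
    [0,0,0],
    [0,0,0],
    [0,0,0],
    [0,0,0],
    [0,0,0],
    [0,0,0],
    [0,0,0],
    [0,0,0],
    [0,0,0],
    [0,0,0],
    [0,0,0],
    [0,0,0],
    [0,0,0],
    [0,0,0],
    [0,0,0],
    [0,0,0],
    [0,0,0],
    [0,0,0],
    [0,0,0],
  ],
  rot=[
    [0,0,6],
    [0,0,6],
    [0,0,6],
    [0,0,6],
    [0,0,6],
    [0,0,6],
    [0,0,6],
    [0,0,6],
    [0,0,6],
    [0,0,6],
    [0,0,6],
    [0,0,6],
    [0,0,6],
    [0,0,6],
    [0,0,6],
    [0,0,6],
    [0,0,6],
    [0,0,6],
    [0,0,6],
    [0,0,0],
  ],
  hand=[5,5,5,5,5,5,5,5,5,5,5,5,5,5,5,5,5,5,5,5],
)

```text
t: 15.17
tcp_pos: [0.611, -0.0737, 0.3307]
tool_rot: [0.986, -0.169, 0.004, -0.004]
force: [-0.7, -0.2, -2.2]
finger_gap: 0.123
```

Run:
```python
from plan import *
where(); print(manip.sense()["q"].round(2),cur()[:3,3])
snap("scene");nuts("scene")
path([((.62,-.06,.31),tool(-79.4)),rtub(.02,.08,20),rtub(.02,.005,20)],mm=30,deg=6)
```

```text
scoop [687.3 -99.2 180.7] tubxy 63.1 -80.9 yaw -19.5 pitch -0.36 roll -0.51
[-0.3   0.48  1.43  0.01  1.22  1.6 ] [ 0.61104956 -0.07369732  0.33069555]
scene 0.71 [362.0, 275.0] [651.0, 91.0] tub [257.0, -80.0]
scene 0.69 [242.0, 377.0] [630.0, -273.0] tub [-97.0, 7.0]
scene 0.66 [368.0, 266.0] [646.0, 124.0] tub [290.0, -82.0]
scene 0.64 [281.0, 349.0] [645.0, -176.0] tub [-5.0, -25.0]
scene 0.64 [259.0, 372.0] [647.0, -245.0] tub [-73.0, -15.0]
scene 0.56 [378.0, 277.0] [683.0, 109.0] tub [268.0, -115.0]
0 n=11 lin [-0.4, -1.5, 1.9] rot [-0.06, -0.01, 5.47]
1 n=4 lin [9.4, 5.5, 10.7] rot [0.0, -5.0, -0.0]
2 n=3 lin [8.6, 0.0, 23.5] rot [0.0, 0.0, 0.0]
```

Call:
drive_tool(
  linear=[
    [-0.4,-1.5,1.9],
    [-0.4,-1.5,1.9],
    [-0.4,-1.5,1.9],
    [-0.4,-1.5,1.9],
    [-0.4,-1.5,1.9],
    [-0.4,-1.5,1.9],
    [-0.4,-1.5,1.9],
    [-0.4,-1.5,1.9],
    [-0.4,-1.5,1.9],
    [-0.4,-1.5,1.9],
    [-0.4,-1.5,1.9],
    [9.4,5.5,10.7],
    [9.4,5.5,10.7],
    [9.4,5.5,10.7],
    [9.4,5.5,10.7],
    [0,0,0],
  ],
  rot=[
    [-0.06,0,5.47],
    [-0.06,0,5.47],
    [-0.06,0,5.47],
    [-0.06,0,5.47],
    [-0.06,0,5.47],
    [-0.06,0,5.47],
    [-0.06,0,5.47],
    [-0.06,0,5.47],
    [-0.06,0,5.47],
    [-0.06,0,5.47],
    [-0.06,0,5.47],
    [0,-5,0],
    [0,-5,0],
    [0,-5,0],
    [0,-5,0],
    [0,0,0],
  ],
  hand=[5,5,5,5,5,5,5,5,5,5,5,5,5,5,5,5],
)

```text
t: 16.6
tcp_pos: [0.6043, -0.0919, 0.266]
tool_rot: [0.757, -0.63, -0.131, -0.116]
force: [-0.6, -0.1, -1.5]
finger_gap: 0.124
```

Run:
```python
from plan import *
where(); print(manip.sense()["q"].round(2))
path([rtub(.024,.05,20),rtub(.024,.010,20)],mm=20,deg=6)
```

```text
scoop [ 610.2 -113.9   97.4] tubxy 62.8 -2.5 yaw -79.4 pitch 20.13 roll -0.61
[-0.44  0.6   1.45  0.3   1.31  2.41]
0 n=2 lin [5.2, 0.5, 15.7] rot [-0.33, 0.07, -0.01]
1 n=2 lin [6.8, -0.0, 18.8] rot [0.0, 0.0, 0.0]
```

Call:
drive_tool(
  linear=[
    [5.2,0.5,15.7],
    [5.2,0.5,15.7],
    [6.8,0,18.8],
    [6.8,0,18.8],
    [0,0,0],
    [0,0,0],
  ],
  rot=[
    [-0.33,0,0],
    [-0.33,0,0],
    [0,0,0],
    [0,0,0],
    [0,0,0],
    [0,0,0],
  ],
  hand=[5,5,5,5,5,5],
)

```text
t: 17.1
tcp_pos: [0.6068, -0.0918, 0.1949]
tool_rot: [0.762, -0.626, -0.126, -0.109]
force: [0.1, -0.3, -0.6]
finger_gap: 0.123
```

```bash
cat >> plan.py <<'E'
def lip():
    M=cur(); l=M[:3,3]+M[:3,:3]@(OFF+[.042,0,0]); a=np.radians(TUB[2]); d=l[:2]-TUB[:2]
    print("lip tub",((d@[np.cos(a),np.sin(a)])*1000).round(1),((d@[-np.sin(a),np.cos(a)])*1000).round(1),"z",(l[2]*1000).round(1),manip.sense()["force"].round(1))
E
python3 - <<'E'
from plan import *
where(); lip()
path([rtub(.024,.0055,20),rtub(-.02,.0055,8),rtub(-.05,.0055,4)],mm=12,deg=4)
E
```

```text
scoop [ 613.1 -116.7   26.7] tubxy 59.5 -4.8 yaw -78.8 pitch 19.15 roll -0.47
lip tub 19.8 -5.3 z 12.9 [ 0.1 -0.3 -0.6]
0 n=1 lin [0.7, 3.3, 6.6] rot [-0.28, -0.84, 0.61]
1 n=3 lin [3.9, 0.0, 4.8] rot [-0.0, 4.0, -0.0]
2 n=2 lin [9.7, 0.0, 2.5] rot [0.0, 2.0, 0.0]
```

Call:
drive_tool(
  linear=[
    [0.7,4,6.6],
    [0,1,0],
    [3.9,0,4.8],
    [3.9,0,4.8],
    [3.9,0,4.8],
    [9.7,0,2.5],
    [9.7,0,2.5],
    [0,0,0],
  ],
  rot=[
    [-0.28,-0.6,0.6],
    [0,0,0],
    [0,4,0],
    [0,4,0],
    [0,4,0],
    [0,2,0],
    [0,2,0],
    [0,0,0],
  ],
  hand=[5,5,5,5,5,5,5,5],
)

```text
t: 17.77
tcp_pos: [0.61, -0.1171, 0.1735]
tool_rot: [0.771, -0.637, -0.013, -0.019]
force: [0.2, 0.8, -0.6]
finger_gap: 0.123
```

Run:
```python
from plan import *
where(); lip()
snap("scene");nuts("scene")
path([rtub(-.060,.0055,3),rtub(-.108,.0055,3)],mm=10,deg=4)
```

```text
scoop [ 625.5 -188.1   19.7] tubxy -13.0 -3.9 yaw -79.1 pitch 2.52 roll -0.73
lip tub -54.9 -4.1 z 17.8 [ 0.2  0.8 -0.6]
scene 0.61 [258.0, 383.0] [664.0, -264.0] tub [-94.0, -28.0]
scene 0.54 [362.0, 278.0] [655.0, 86.0] tub [251.0, -84.0]
scene 0.5 [369.0, 265.0] [644.0, 128.0] tub [294.0, -80.0]
scene 0.48 [241.0, 379.0] [631.0, -279.0] tub [-103.0, 7.0]
scene 0.47 [252.0, 372.0] [638.0, -254.0] tub [-80.0, -4.0]
scene 0.45 [380.0, 276.0] [684.0, 116.0] tub [275.0, -117.0]
0 n=2 lin [3.7, 1.0, 5.6] rot [-0.37, -0.18, 0.12]
1 n=5 lin [9.6, 0.0, -0.5] rot [0.0, 0.0, 0.0]
```

All three nuts are now gathered at the −x end. I'll lower the lip and push.

Call:
drive_tool(
  linear=[
    [0,2,7],
    [0,1,6],
    [0,0.5,0],
    [0,0,0],
  ],
  rot=[
    [-0.5,-0.4,0.2],
    [-0.2,0,0],
    [0,0,0],
    [0,0,0],
  ],
  hand=[5,5,5,5],
)

```text
t: 18.2
tcp_pos: [0.6065, -0.1163, 0.1611]
tool_rot: [0.769, -0.639, -0.021, -0.018]
force: [-0.6, 0.2, -1.2]
finger_gap: 0.123
```

Run:
```python
from plan import *
where(); lip()
path([rtub(-.052,.0045,3),rtub(-.110,.0045,3)],mm=10,deg=4)
```

```text
scoop [ 619.7 -186.     6.5] tubxy -9.8 1.4 yaw -79.4 pitch 3.17 roll -0.07
lip tub -51.8 1.5 z 4.1 [-0.6  0.2 -1.2]
0 n=1 lin [-0.2, -1.6, -0.0] rot [-0.07, 0.17, -0.01]
1 n=6 lin [9.7, -0.0, -0.5] rot [0.0, 0.0, 0.0]
```

Call:
drive_tool(
  linear=[
    [9.5,-0.5,-0.5],
    [9.5,-0.5,-0.5],
    [9.5,0,-0.5],
    [9.5,0,-0.5],
    [9.5,0,-0.5],
    [4,0,-0.2],
    [0,0,0],
  ],
  rot=[
    [0,0,0],
    [0,0,0],
    [0,0,0],
    [0,0,0],
    [0,0,0],
    [0,0,0],
    [0,0,0],
  ],
  hand=[5,5,5,5,5,5,5],
)

```text
t: 18.78
tcp_pos: [0.6168, -0.1637, 0.1634]
tool_rot: [0.768, -0.639, -0.03, -0.025]
force: [-0.7, 0.1, -1.3]
finger_gap: 0.128
```

Run:
```python
from plan import *
where(); lip()
b=snap("top"); a=snap("scene");nuts("scene")
path([rtub(-.113,.0055,3),rtub(-.114,.014,-5),rtub(-.114,.030,-14),rtub(-.110,.055,-20)],mm=10,deg=4)
c=cv2.resize(a[320:420,200:330],(400,308),interpolation=cv2.INTER_CUBIC);d=cv2.resize(b[150:250,360:490],(400,308),interpolation=cv2.INTER_CUBIC);save(np.hstack([c,d]),"g6.png")
```

```text
scoop [ 629.1 -229.9    7.2] tubxy -54.7 0.3 yaw -79.5 pitch 4.49 roll 0.01
lip tub -96.6 0.4 z 3.9 [-0.7  0.1 -1.3]
scene 0.7 [361.0, 272.0] [645.0, 98.0] tub [265.0, -76.0]
scene 0.65 [367.0, 266.0] [644.0, 123.0] tub [290.0, -79.0]
scene 0.63 [256.0, 375.0] [649.0, -253.0] tub [-81.0, -15.0]
scene 0.61 [241.0, 379.0] [631.0, -277.0] tub [-102.0, 8.0]
scene 0.53 [380.0, 275.0] [683.0, 118.0] tub [277.0, -117.0]
scene 0.49 [251.0, 385.0] [655.0, -276.0] tub [-105.0, -17.0]
scene 0.3 [430.0, 275.0] [772.0, 188.0] tub [330.0, -217.0]
0 n=2 lin [5.6, -0.3, -0.1] rot [0.03, 0.63, -0.04]
1 n=3 lin [-6.6, -0.0, 3.0] rot [0.0, 2.67, 0.0]
2 n=3 lin [-7.0, 0.0, 1.3] rot [0.0, 3.0, 0.0]
3 n=2 lin [-6.3, -0.0, -6.0] rot [-0.0, 3.0, -0.0]
```

View pics/g6.png

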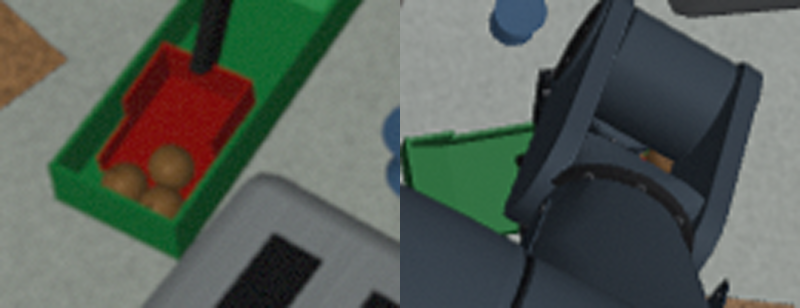

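One nut is in the pan and two sit at the lip against the wall. I'll push under them and tilt up.

Call:
drive_tool(
  linear=[
    [9,-0.3,0],
    [7,0,0],
    [5,0,0],
    [0,0,0],
  ],
  rot=[
    [0,0.3,0],
    [0,0,0],
    [0,0,0],
    [0,0,0],
  ],
  hand=[5,5,5,5],
)

```text
t: 19.27
tcp_pos: [0.6211, -0.1877, 0.162]
tool_rot: [0.768, -0.64, -0.028, -0.023]
force: [-0.1, 4.7, 3.2]
finger_gap: 0.13
```

Run:
```python
from plan import *
where(); lip()
path([rtub(-.115,.014,-5),rtub(-.116,.030,-14),rtub(-.112,.055,-20),rtub(-.09,.12,-22)],mm=10,deg=4)
```

```text
scoop [ 633.4 -255.     6.2] tubxy -80.2 0.7 yaw -79.6 pitch 4.1 roll 0.04
lip tub -122.0 0.9 z 3.2 [-0.1  4.7  3.2]
0 n=4 lin [-7.7, -0.1, 2.3] rot [0.01, 2.28, -0.06]
1 n=3 lin [-6.6, 0.0, 1.3] rot [0.0, 3.0, 0.0]
2 n=2 lin [-6.3, -0.0, -6.0] rot [-0.0, 3.0, -0.0]
3 n=7 lin [-0.4, -0.0, -9.2] rot [-0.0, 0.29, 0.0]
```

Call:
drive_tool(
  linear=[
    [-6.9,0,2.2],
    [-6.9,0,2.2],
    [-6.9,0,2.2],
    [-6.9,0,2.2],
    [-6.4,0,1],
    [-6.4,0,1],
    [-6.4,0,1],
    [-6.3,0,-6],
    [-6.3,0,-6],
    [0,0,-9],
    [0,0,-9],
    [0,0,-9],
    [0,0,-9],
    [0,0,-9],
    [0,0,-9],
    [0,0,-9],
    [0,0,0],
  ],
  rot=[
    [0,2.28,0],
    [0,2.28,0],
    [0,2.28,0],
    [0,2.28,0],
    [0,3,0],
    [0,3,0],
    [0,3,0],
    [0,3,0],
    [0,3,0],
    [0,0.3,0],
    [0,0.3,0],
    [0,0.3,0],
    [0,0.3,0],
    [0,0.3,0],
    [0,0.3,0],
    [0,0.3,0],
    [0,0,0],
  ],
  hand=[5,5,5,5,5,5,5,5,5,5,5,5,5,5,5,5,5],
)

```text
t: 20.68
tcp_pos: [0.6049, -0.1389, 0.227]
tool_rot: [0.769, -0.621, 0.115, 0.103]
force: [0.5, -0.0, -2.0]
finger_gap: 0.123
```

Run:
```python
from plan import *
where(); lip()
a=snap("scene");nuts("scene",.1)
c=cv2.resize(a[280:420,180:340],(560,490),interpolation=cv2.INTER_CUBIC);save(c,"g7.png")
```

```text
scoop [ 628.5 -258.1  107.9] tubxy -82.2 6.0 yaw -77.7 pitch -17.74 roll 0.88
lip tub -122.2 4.8 z 120.7 [ 0.5 -0.  -2. ]
scene 0.61 [260.0, 332.0] [632.0, -215.0] tub [-41.0, -6.0]
scene 0.61 [254.0, 334.0] [627.0, -225.0] tub [-50.0, 1.0]
scene 0.58 [246.0, 326.0] [602.0, -220.0] tub [-40.0, 25.0]
scene 0.54 [365.0, 265.0] [683.0, 52.0] tub [213.0, -105.0]
scene 0.54 [383.0, 274.0] [728.0, 55.0] tub [207.0, -149.0]
scene 0.45 [362.0, 274.0] [695.0, 28.0] tub [187.0, -112.0]
```

View pics/g7.png

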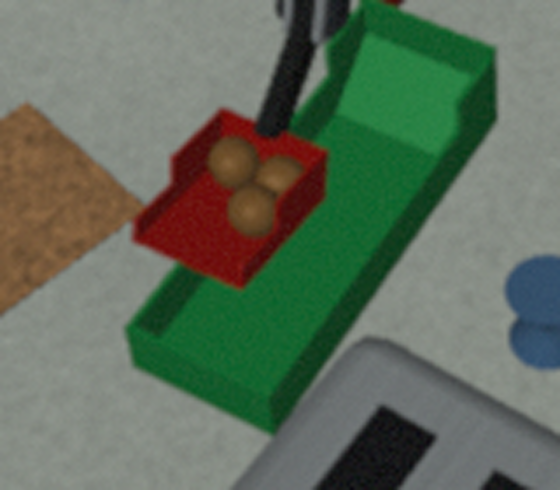

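All three remaining nuts are in the scoop, at (233,160), (280,178) and (252,210). Carrying them to the bowl.

Run:
```python
from plan import *
p=np.array([.53,.0,.30])
path([(p,tool(-77.7,-18)),(p,tool(-30,-18)),(p,tool(20,-18)),dump(-18,.03,.13,20)],mm=22,deg=4)
```

```text
0 n=8 lin [-15.2, 5.5, -14.6] rot [0.13, 0.04, 0.01]
1 n=12 lin [0.0, 0.0, -0.0] rot [1.23, -0.0, -3.78]
2 n=13 lin [0.0, 0.0, 0.0] rot [1.19, 0.0, -3.66]
3 n=4 lin [-11.7, -10.4, 13.1] rot [0.0, -0.0, 0.0]
```

Call:
drive_tool(
  linear=[
    [-15.2,5.5,-14.6],
    [-15.2,5.5,-14.6],
    [-15.2,5.5,-14.6],
    [-15.2,5.5,-14.6],
    [-15.2,5.5,-14.6],
    [-15.2,5.5,-14.6],
    [-15.2,5.5,-14.6],
    [-15.2,5.5,-14.6],
    [0,0,0],
  ],
  rot=[
    [0,0,0],
    [0,0,0],
    [0,0,0],
    [0,0,0],
    [0,0,0],
    [0,0,0],
    [0,0,0],
    [0,0,0],
    [0,0,0],
  ],
  hand=[5,5,5,5,5,5,5,5,5],
)

```text
t: 21.53
tcp_pos: [0.5212, -0.0273, 0.32]
tool_rot: [0.787, -0.605, 0.088, 0.085]
force: [0.3, -0.3, -1.9]
finger_gap: 0.128
```

Call:
drive_tool(
  linear=[
    [0,0,0],
    [0,0,0],
    [0,0,0],
    [0,0,0],
    [0,0,0],
    [0,0,0],
    [0,0,0],
    [0,0,0],
    [0,0,0],
    [0,0,0],
    [0,0,0],
    [0,0,0],
    [0,0,0],
    [0,0,0],
    [0,0,0],
    [0,0,0],
    [0,0,0],
    [0,0,0],
    [0,0,0],
    [0,0,0],
  ],
  rot=[
    [1.23,0,-3.78],
    [1.23,0,-3.78],
    [1.23,0,-3.78],
    [1.23,0,-3.78],
    [1.23,0,-3.78],
    [1.23,0,-3.78],
    [1.23,0,-3.78],
    [1.23,0,-3.78],
    [1.23,0,-3.78],
    [1.23,0,-3.78],
    [1.23,0,-3.78],
    [1.23,0,-3.78],
    [1.19,0,-3.66],
    [1.19,0,-3.66],
    [1.19,0,-3.66],
    [1.19,0,-3.66],
    [1.19,0,-3.66],
    [1.19,0,-3.66],
    [1.19,0,-3.66],
    [0,0,0],
  ],
  hand=[5,5,5,5,5,5,5,5,5,5,5,5,5,5,5,5,5,5,5,5],
)

```text
t: 23.2
tcp_pos: [0.5127, -0.0282, 0.3096]
tool_rot: [0.992, 0.025, 0.123, -0.032]
force: [0.3, -0.7, -1.0]
finger_gap: 0.123
```

Run:
```python
from plan import *
where(); print(manip.sense()["q"].round(2))
path([dump(-18,.03,.13,15),dump(0,.03,.12,15),dump(20,.025,.105,15),dump(55,.02,.09,15)],mm=22,deg=4)
```

```text
scoop [626.1 -14.4 183.5] tubxy 157.7 -36.5 yaw 2.4 pitch -14.22 roll -3.35
[-0.34  0.31  1.83  0.21  0.8   1.05]
0 n=5 lin [-7.7, -14.8, 13.8] rot [0.01, 0.68, -2.44]
1 n=5 lin [9.3, 0.0, -5.4] rot [0.0, -3.6, -0.0]
2 n=5 lin [12.2, 0.0, -5.3] rot [0.0, -4.0, 0.0]
3 n=9 lin [11.9, 0.0, -6.8] rot [-0.0, -3.89, -0.0]
```

Call:
drive_tool(
  linear=[
    [-7.7,-14.8,13.8],
    [-7.7,-14.8,13.8],
    [-7.7,-14.8,13.8],
    [-7.7,-14.8,13.8],
    [-7.7,-14.8,13.8],
    [0,0,0],
  ],
  rot=[
    [0,0.6,-2.44],
    [0,0.6,-2.44],
    [0,0.6,-2.44],
    [0,0.6,-2.44],
    [0,0.6,-2.44],
    [0,0,0],
  ],
  hand=[5,5,5,5,5,5],
)

```text
t: 23.7
tcp_pos: [0.4844, 0.0441, 0.2324]
tool_rot: [0.98, 0.128, 0.153, -0.016]
force: [-0.8, 0.7, -2.0]
finger_gap: 0.13
```

Run:
```python
from plan import *
where(); print(manip.sense()["q"].round(2))
path([dump(0,.03,.12,15),dump(20,.025,.105,15),dump(55,.02,.09,15)],mm=22,deg=4)
```

```text
scoop [602.   74.1 113.1] tubxy 249.1 -29.0 yaw 15.0 pitch -17.7 roll 0.5
[-0.2   0.4   2.02  0.29  0.46  0.87]
0 n=5 lin [9.4, -0.2, -6.0] rot [0.11, -3.54, -0.02]
1 n=5 lin [12.2, 0.0, -5.3] rot [0.0, -4.0, 0.0]
2 n=9 lin [11.9, 0.0, -6.8] rot [-0.0, -3.89, -0.0]
```

Call:
drive_tool(
  linear=[
    [9.4,-0.2,-6],
    [9.4,-0.2,-6],
    [9.4,-0.2,-6],
    [9.4,-0.2,-6],
    [9.4,-0.2,-6],
    [12.2,0,-5.3],
    [12.2,0,-5.3],
    [12.2,0,-5.3],
    [12.2,0,-5.3],
    [12.2,0,-5.3],
    [0,0,0],
  ],
  rot=[
    [0,-3.54,0],
    [0,-3.54,0],
    [0,-3.54,0],
    [0,-3.54,0],
    [0,-3.54,0],
    [0,-4,0],
    [0,-4,0],
    [0,-4,0],
    [0,-4,0],
    [0,-4,0],
    [0,0,0],
  ],
  hand=[5,5,5,5,5,5,5,5,5,5,5],
)

```text
t: 24.62
tcp_pos: [0.5936, 0.0645, 0.2943]
tool_rot: [0.976, 0.106, -0.184, 0.037]
force: [1.6, 0.4, -0.9]
finger_gap: 0.123
```

Run:
```python
from plan import *
where(); 
path([dump(55,.02,.09,15)],mm=22,deg=4)
```

```text
scoop [612.9  63.1 125.3] tubxy 236.3 -37.7 yaw 12.0 pitch 21.56 roll 1.91
0 n=9 lin [11.6, -1.4, -6.0] rot [0.01, -3.71, -0.33]
```

Call:
drive_tool(
  linear=[
    [11.6,-4,-6],
    [11.6,-3,-6],
    [11.6,-2,-6],
    [11.6,-1.4,-6],
    [11.6,-1.4,-6],
    [11.6,-1.4,-6],
    [11.6,-1.4,-6],
    [11.6,-1.4,-6],
    [11.6,-1.4,-6],
    [0,0,0],
    [0,0,0],
    [0,0,0],
    [0,0,0],
  ],
  rot=[
    [0,-3.71,-0.33],
    [0,-3.71,-0.33],
    [0,-3.71,-0.33],
    [0,-3.71,-0.33],
    [0,-3.71,-0.33],
    [0,-3.71,-0.33],
    [0,-3.71,-0.33],
    [0,-3.71,-0.33],
    [0,-3.71,-0.33],
    [0,0,0],
    [0,0,0],
    [0,0,0],
    [0,0,0],
  ],
  hand=[5,5,5,5,5,5,5,5,5,5,5,5,5],
)

```text
t: 25.7
tcp_pos: [0.7058, 0.098, 0.2785]
tool_rot: [0.881, 0.097, -0.457, 0.07]
force: [0.2, -1.1, -0.6]
finger_gap: 0.125
```

Run:
```python
from plan import *
where(); print(manip.sense()["q"].round(2))
a=snap("scene");b=snap("top");nuts("scene",.02)
c=cv2.resize(a[210:310,310:440],(400,308),interpolation=cv2.INTER_CUBIC);d=cv2.resize(b[130:290,250:410],(308,308),interpolation=cv2.INTER_CUBIC);save(np.hstack([c,d]),"g8.png")
```

```text
scoop [631.2  74.4 127.4] tubxy 244.1 -57.8 yaw 10.7 pitch 55.05 roll 2.02
[ 0.04  1.06  0.63 -0.27  2.39  1.29]
scene 0.67 [391.0, 279.0] [710.0, 121.0] tub [275.0, -144.0]
scene 0.65 [357.0, 271.0] [636.0, 93.0] tub [261.0, -66.0]
scene 0.52 [380.0, 271.0] [677.0, 124.0] tub [285.0, -112.0]
scene 0.46 [370.0, 283.0] [681.0, 81.0] tub [242.0, -108.0]
scene 0.42 [370.0, 265.0] [647.0, 128.0] tub [294.0, -83.0]
scene 0.38 [371.0, 287.0] [689.0, 73.0] tub [232.0, -115.0]
```

View pics/g8.png

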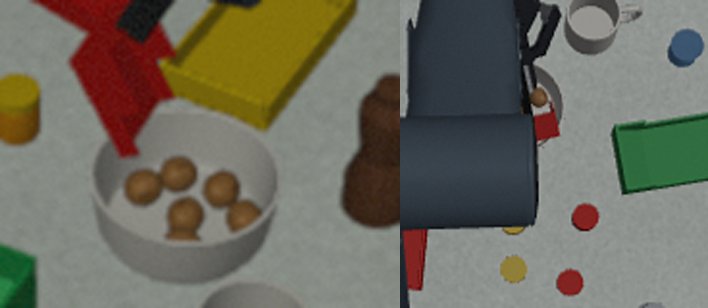

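All six nuts are in the bowl. One jam pot has shifted a little (the announced knock), so I'll re-measure the pots later. The scoop goes back first.

Run:
```python
from plan import *
M=cur(); up=(M[:3,3]+[-.02,0,.05],R.from_matrix(M[:3,:3]))
p=np.array([.54,.0,.31])
path([up,(p,tool(12,0)),((.436,-.30,.28),tool(72.6)),sc((.458,-.302,.06),72.6,0)],mm=30,deg=6)
```

```text
0 n=2 lin [-26.1, -1.5, -6.4] rot [0.0, -0.0, 0.0]
1 n=10 lin [-13.6, 6.4, 10.5] rot [0.26, 5.5, 0.05]
2 n=11 lin [-25.8, 15.7, 2.7] rot [0.0, 0.0, -5.51]
3 n=4 lin [-18.7, 5.4, 17.4] rot [0.0, 0.0, -0.0]
```

Call:
drive_tool(
  linear=[
    [-26.1,-1.5,-6.4],
    [-26.1,-1.5,-6.4],
    [-13.6,6.4,10.5],
    [-13.6,6.4,10.5],
    [-13.6,6.4,10.5],
    [-13.6,6.4,10.5],
    [-13.6,6.4,10.5],
    [-13.6,6.4,10.5],
    [-13.6,6.4,10.5],
    [-13.6,6.4,10.5],
    [-13.6,6.4,10.5],
    [-13.6,6.4,10.5],
    [0,0,0],
  ],
  rot=[
    [0,0,0],
    [0,0,0],
    [0.26,5.5,0],
    [0.26,5.5,0],
    [0.26,5.5,0],
    [0.26,5.5,0],
    [0.26,5.5,0],
    [0.26,5.5,0],
    [0.26,5.5,0],
    [0.26,5.5,0],
    [0.26,5.5,0],
    [0.26,5.5,0],
    [0,0,0],
  ],
  hand=[5,5,5,5,5,5,5,5,5,5,5,5,5],
)

```text
t: 26.93
tcp_pos: [0.5242, -0.0018, 0.3187]
tool_rot: [0.994, 0.108, 0.031, -0.001]
force: [-1.4, 1.1, -2.0]
finger_gap: 0.123
```

Call:
drive_tool(
  linear=[
    [-25.8,15.7,2.7],
    [-25.8,15.7,2.7],
    [-25.8,15.7,2.7],
    [-25.8,15.7,2.7],
    [-25.8,15.7,2.7],
    [-25.8,15.7,2.7],
    [-25.8,15.7,2.7],
    [-25.8,15.7,2.7],
    [-25.8,15.7,2.7],
    [-25.8,15.7,2.7],
    [-25.8,15.7,2.7],
    [0,0,0],
  ],
  rot=[
    [0,0,-5.51],
    [0,0,-5.51],
    [0,0,-5.51],
    [0,0,-5.51],
    [0,0,-5.51],
    [0,0,-5.51],
    [0,0,-5.51],
    [0,0,-5.51],
    [0,0,-5.51],
    [0,0,-5.51],
    [0,0,-5.51],
    [0,0,0],
  ],
  hand=[5,5,5,5,5,5,5,5,5,5,5,5],
)

```text
t: 27.93
tcp_pos: [0.4219, -0.3129, 0.2966]
tool_rot: [0.786, 0.617, 0.027, 0.025]
force: [1.1, -0.6, -1.2]
finger_gap: 0.123
```

Run:
```python
from plan import *
where()
path([sc((.458,-.302,.06),72.6,0),sc((.458,-.302,.0045),72.6,0)],mm=25,deg=6)
```

```text
scoop [ 451.8 -236.6  147.4] tubxy -28.7 175.8 yaw 76.3 pitch -0.68 roll 4.17
0 n=5 lin [-12.0, 5.0, 17.4] rot [0.83, -0.16, 0.73]
1 n=3 lin [-0.0, -0.0, 18.5] rot [0.0, 0.0, -0.0]
```

Call:
drive_tool(
  linear=[
    [-12,5,17.4],
    [-12,5,17.4],
    [-12,5,17.4],
    [-12,5,17.4],
    [-12,5,17.4],
    [0,0,0],
    [0,0,0],
  ],
  rot=[
    [0.83,-0.16,0.73],
    [0.83,-0.16,0.73],
    [0.83,-0.16,0.73],
    [0.83,-0.16,0.73],
    [0.83,-0.16,0.73],
    [0,0,0],
    [0,0,0],
  ],
  hand=[5,5,5,5,5,5,5],
)

```text
t: 28.52
tcp_pos: [0.4359, -0.383, 0.2169]
tool_rot: [0.809, 0.588, -0.002, 0.005]
force: [-0.3, -0.2, -0.7]
finger_gap: 0.128
```

Run:
```python
from plan import *
where()
path([sc((.458,-.302,.03),72.6,0),sc((.458,-.302,.0045),72.6,0)],mm=25,deg=6)
```

```text
scoop [ 460.8 -308.9   65.7] tubxy -101.4 180.2 yaw 72.0 pitch 0.48 roll 0.31
0 n=2 lin [2.3, -1.7, 18.2] rot [0.16, 0.24, -0.29]
1 n=2 lin [-0.0, -0.0, 12.7] rot [0.0, 0.0, -0.0]
```

Call:
drive_tool(
  linear=[
    [2,-1,18],
    [0,0,18],
    [0,0,12],
    [0,0,10],
    [0,0,2],
    [0,0,0],
    [0,0,0],
  ],
  rot=[
    [0.16,0.24,0],
    [0.16,0.24,0],
    [0,0,0],
    [0,0,0],
    [0,0,0],
    [0,0,0],
    [0,0,0],
  ],
  hand=[5,5,5,5,5,5,5],
)

```text
t: 29.1
tcp_pos: [0.4386, -0.3795, 0.1657]
tool_rot: [0.808, 0.588, 0.001, 0.006]
force: [-0.2, -0.7, -0.9]
finger_gap: 0.123
```

Run:
```python
from plan import *
where();print(manip.sense()["force"])
```

```text
scoop [ 464.3 -305.2   14.8] tubxy -98.4 176.1 yaw 72.1 pitch 0.31 roll 0.62
[-0.23659749 -0.69628277 -0.93521422]
```

Call:
drive_tool(
  linear=[
    [0,0,6],
    [0,0,5],
    [0,0,2],
    [0,0,0],
    [0,0,0],
  ],
  rot=[
    [0.4,0.2,0],
    [0,0,0],
    [0,0,0],
    [0,0,0],
    [0,0,0],
  ],
  hand=[5,5,5,5,5],
)

```text
t: 29.52
tcp_pos: [0.4401, -0.3831, 0.16]
tool_rot: [0.808, 0.59, -0.001, 0.007]
force: [0.3, 0.9, -0.9]
finger_gap: 0.124
```

Run:
```python
from plan import *
where();print(manip.sense()["force"])
```

```text
scoop [ 465.4 -309.4    8.8] tubxy -102.7 175.8 yaw 72.3 pitch 0.58 roll 0.63
[ 0.28677139  0.86994175 -0.86459189]
```

Call:
drive_tool(
  linear=[
    [0,0,4],
    [0,0,3],
    [0,0,0],
    [0,0,0],
  ],
  rot=[
    [0.4,0.4,0],
    [0.2,0.2,0],
    [0,0,0],
    [0,0,0],
  ],
  hand=[5,5,5,5],
)

```text
t: 29.85
tcp_pos: [0.4411, -0.3858, 0.1565]
tool_rot: [0.807, 0.59, -0.0, 0.003]
force: [-0.6, 0.5, 1.5]
finger_gap: 0.125
```

Run:
```python
from plan import *
where();print(manip.sense()["force"])
```

```text
scoop [ 465.7 -310.9    5.7] tubxy -104.2 175.8 yaw 72.3 pitch 0.23 roll 0.26
[-0.63908633  0.49884388  1.53506476]
```

Call:
drive_tool(
  linear=[
    [0,0,1],
    [0,0,0],
    [0,0,0],
    [0,0,0],
    [0,0,0],
    [0,0,0],
    [0,0,0],
    [0,0,-12],
    [0,0,-25],
    [0,0,-30],
    [0,0,-30],
    [0,0,-30],
    [0,0,0],
  ],
  rot=[
    [0,0,0],
    [0,0,0],
    [0,0,0],
    [0,0,0],
    [0,0,0],
    [0,0,0],
    [0,0,0],
    [0,0,0],
    [0,0,0],
    [0,0,0],
    [0,0,0],
    [0,0,0],
    [0,0,0],
  ],
  hand=[18,25,35,45,50,50,50,50,50,60,60,60,60],
)

```text
t: 30.93
tcp_pos: [0.4408, -0.3846, 0.2874]
tool_rot: [0.807, 0.59, -0.0, 0.001]
force: [0.4, -1.1, 0.5]
finger_gap: 0.7
```

Run:
```python
from plan import *
from fit import fit
b=snap("top");a=snap("scene")
p,e,c=fit("scoop",(.465,-.308,1.26),.004); print("scoop",(p[:2]*1000).round(1),np.degrees(p[2]).round(1),e)
hsv=cv2.cvtColor(b,cv2.COLOR_RGB2HSV)
m=((hsv[...,1]>110)&(hsv[...,2]>90)).astype(np.uint8); m[:, :280]=0;m[:,375:]=0;m[:225]=0;m[305:]=0
n,l,s,c=cv2.connectedComponentsWithStats(m)
for i in range(1,n):
    if s[i,4]>40: print(s[i],ray("top",(s[i,0]+(s[i,2]-1)/2,s[i,1]+(s[i,3]-1)/2),.044).round(4)[:2],"hue",hsv[int(c[i][1]),int(c[i][0]),0])
for q in("jam0","honey0"):
    for d in cams.spot_point(q,"scene"): print(q,round(d["score"],2),ray("scene",d["at"],0)[:2].round(3))
print(cur()[:3,3].round(4),manip.sense()["q"].round(2))
d=cv2.resize(b[140:310,180:510],None,fx=2.4,fy=2.4,interpolation=cv2.INTER_CUBIC);save(d,"g9.png")
```

```text
scoop [ 464.8 -314.5] 73.8 0.10883575677871704
[340 236  13  13 140] [ 0.5165 -0.0056] hue 1
[302 238  13  14 148] [0.5086 0.0974] hue 24
[302 263  14  14 143] [0.4411 0.0952] hue 24
[332 270  13  13 140] [0.4244 0.0156] hue 1
jam0 0.83 [0.416 0.027]
jam0 0.67 [0.694 0.14 ]
jam0 0.59 [ 0.517 -0.003]
honey0 0.74 [0.437 0.103]
honey0 0.63 [0.503 0.108]
honey0 0.63 [0.635 0.136]
[ 0.4382 -0.3816  0.2788] [-0.91  0.5   1.56 -0.    1.09 -0.6 ]
```

View pics/g9.png

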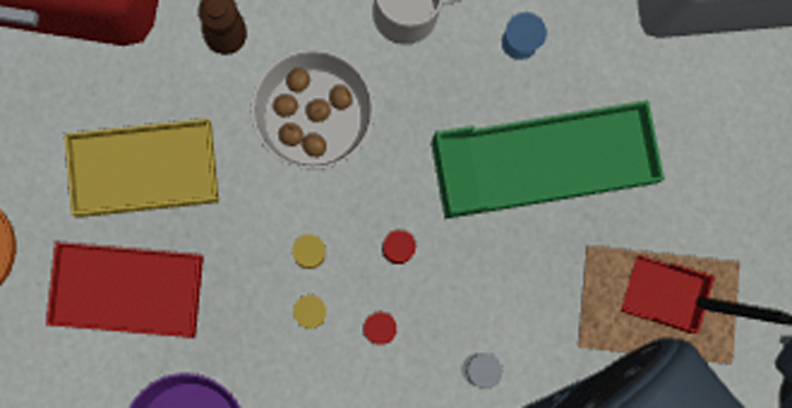

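Six nuts are in the bowl, and the scoop is level on the mat about 10 mm from its centre. All four pots are upright: jam at (399,246) and (380,328), honey at (309,250) and (309,311) in the crop. Now the pots.

```bash
cat >> plan.py <<'E'
POT=dict(jA=(.5165,-.0056),jB=(.4244,.0156),hC=(.5086,.0974),hD=(.4411,.0952))
SL=dict(rp=(.4668,.345),rm=(.4614,.269),yp=(.6011,.3305),ym=(.6107,.2551))
def at(p,z,yaw): return ((p[0],p[1],z),tool(yaw))
E
python3 - <<'E'
from plan import *
path([at(POT["jA"],.17,90),at(POT["jA"],.086,90)],mm=35)
E
```

```text
0 n=12 lin [32.1, 1.3, 9.2] rot [-0.05, -0.04, -1.47]
1 n=3 lin [0.0, 0.0, 28.0] rot [0.0, 0.0, 0.0]
```

Call:
drive_tool(
  linear=[
    [32.1,1.3,0],
    [32.1,1.3,9.2],
    [32.1,1.3,9.2],
    [32.1,1.3,9.2],
    [32.1,1.3,9.2],
    [32.1,1.3,9.2],
    [32.1,1.3,9.2],
    [32.1,1.3,9.2],
    [32.1,1.3,9.2],
    [32.1,1.3,9.2],
    [32.1,1.3,9.2],
    [28,1.3,9.2],
    [0,0,0],
    [0,0,0],
  ],
  rot=[
    [0,0,-1.47],
    [0,0,-1.47],
    [0,0,-1.47],
    [0,0,-1.47],
    [0,0,-1.47],
    [0,0,-1.47],
    [0,0,-1.47],
    [0,0,-1.47],
    [0,0,-1.47],
    [0,0,-1.47],
    [0,0,-1.47],
    [0,0,-1.47],
    [0,0,0],
    [0,0,0],
  ],
  hand=[60,60,60,60,60,60,55,54,54,54,54,54,54,54],
  force=50,
)

```text
t: 32.4
tcp_pos: [0.5103, 0.0067, 0.1586]
tool_rot: [0.704, 0.71, -0.007, -0.021]
force: [0.4, 0.4, -0.3]
finger_gap: 0.628
```

Run:
```python
from plan import *
print(manip.sense()["q"].round(2))
path([at(POT["jA"],.14,90),at(POT["jA"],.086,90)],mm=30)
```

```text
[-0.21  0.62  1.82  0.02  0.75 -0.23]
0 n=1 lin [-12.7, 6.8, 18.1] rot [-2.27, -1.18, 0.43]
1 n=2 lin [0.0, 0.0, 27.0] rot [0.0, 0.0, 0.0]
```

Call:
drive_tool(
  linear=[
    [-11,6,15],
    [0,0,0],
    [0,0,0],
    [0,0,0],
  ],
  rot=[
    [-2.2,-1.2,0.4],
    [0,0,0],
    [0,0,0],
    [0,0,0],
  ],
  hand=[54,54,54,54],
)

```text
t: 32.73
tcp_pos: [0.5148, -0.0056, 0.1414]
tool_rot: [0.708, 0.707, -0.002, -0.002]
force: [-0.4, 0.1, -0.0]
finger_gap: 0.633
```

Run:
```python
from plan import *
path([at(POT["jA"],.086,90)],mm=30)
```

```text
0 n=2 lin [-0.0, 1.0, 27.7] rot [-0.17, -0.01, -0.04]
```

Descend, settle, close and lift.

Call:
drive_tool(
  linear=[
    [0,1,27],
    [0,0,26],
    [0,0,2],
    [0,0,0],
    [0,0,0],
    [0,0,0],
    [0,0,0],
    [0,0,0],
    [0,0,0],
    [0,0,0],
    [0,0,-20],
    [0,0,-35],
    [0,0,-35],
    [0,0,0],
  ],
  rot=[
    [0,0,0],
    [0,0,0],
    [0,0,0],
    [0,0,0],
    [0,0,0],
    [0,0,0],
    [0,0,0],
    [0,0,0],
    [0,0,0],
    [0,0,0],
    [0,0,0],
    [0,0,0],
    [0,0,0],
    [0,0,0],
  ],
  hand=[54,54,54,54,30,30,30,30,30,30,30,30,30,30],
)

```text
t: 33.9
tcp_pos: [0.5189, -0.0094, 0.1853]
tool_rot: [0.71, 0.704, 0.0, 0.0]
force: [1.2, 0.1, -0.4]
finger_gap: 0.43
```

Run:
```python
from plan import *
path([at(SL["rp"],.19,86),at(SL["rp"],.10,86)],mm=35)
```

```text
0 n=11 lin [32.0, -5.9, -0.4] rot [0.0, 0.0, 0.32]
1 n=3 lin [0.0, 0.0, 30.0] rot [0.0, 0.0, 0.0]
```

Call:
drive_tool(
  linear=[
    [32,-5.9,0],
    [32,-5.9,0],
    [32,-5.9,0],
    [32,-5.9,0],
    [32,-5.9,0],
    [32,-5.9,0],
    [32,-5.9,0],
    [32,-5.9,0],
    [32,-5.9,0],
    [30,-5,0],
    [12,-2,0],
    [0,0,0],
    [0,0,0],
    [0,0,0],
  ],
  rot=[
    [0,0,0.32],
    [0,0,0.32],
    [0,0,0.32],
    [0,0,0.32],
    [0,0,0.32],
    [0,0,0.32],
    [0,0,0.32],
    [0,0,0.32],
    [0,0,0.32],
    [0,0,0.32],
    [0,0,0.32],
    [0,0,0],
    [0,0,0],
    [0,0,0],
  ],
  hand=[30,30,30,30,30,30,30,30,30,30,30,30,30,30],
)

```text
t: 35.07
tcp_pos: [0.4694, 0.3357, 0.1837]
tool_rot: [0.733, 0.68, 0.003, 0.005]
force: [0.6, -0.2, -1.2]
finger_gap: 0.428
```

Run:
```python
from plan import *
path([at(SL["rp"],.15,86),at(SL["rp"],.093,86)],mm=30)
```

```text
0 n=2 lin [4.6, -1.8, 16.8] rot [0.33, 0.09, -0.14]
1 n=2 lin [0.0, 0.0, 28.5] rot [0.0, 0.0, 0.0]
```

Call:
drive_tool(
  linear=[
    [4.5,-1,17],
    [2,0,17],
    [0,0,20],
    [0,0,15],
    [0,0,8],
    [0,0,0],
    [0,0,0],
  ],
  rot=[
    [0.3,0,0],
    [0.3,0,0],
    [0,0,0],
    [0,0,0],
    [0,0,0],
    [0,0,0],
    [0,0,0],
  ],
  hand=[30,30,30,30,30,30,30],
)

```text
t: 35.65
tcp_pos: [0.4721, 0.3328, 0.1047]
tool_rot: [0.737, 0.676, -0.002, 0.002]
force: [-0.7, 0.7, -0.3]
finger_gap: 0.428
```

Run:
```python
from plan import *
path([at(SL["rp"],.092,86)],mm=30); print(manip.sense()["force"].round(1))
```

```text
0 n=1 lin [11.8, -6.4, 12.6] rot [0.02, 0.29, -0.9]
[-0.7  0.7 -0.3]
```

Call:
drive_tool(
  linear=[
    [11,-6,0],
    [0,0,0],
    [0,0,6],
    [0,0,4],
    [0,0,0],
    [0,0,0],
  ],
  rot=[
    [0,0,-0.9],
    [0,0,0],
    [0,0,0],
    [0,0,0],
    [0,0,0],
    [0,0,0],
  ],
  hand=[30,30,30,30,30,30],
)

```text
t: 36.15
tcp_pos: [0.4685, 0.3455, 0.0974]
tool_rot: [0.731, 0.682, 0.001, 0.003]
force: [-0.6, -0.0, -0.6]
finger_gap: 0.43
```

Run:
```python
from plan import *
path([at(SL["rp"],.092,86)],mm=30); print(manip.sense()["force"].round(1))
```

```text
0 n=1 lin [-0.6, -1.7, 5.4] rot [0.34, 0.11, 0.05]
[-0.6 -0.  -0.6]
```

Call:
drive_tool(
  linear=[
    [0,-1.5,5],
    [0,0,2],
    [0,0,1],
    [0,0,0],
    [0,0,0],
    [0,0,0],
    [0,0,0],
    [0,0,0],
    [0,0,-15],
    [0,0,-30],
    [0,0,-30],
    [0,0,-20],
    [0,0,0],
    [0,0,0],
  ],
  rot=[
    [0.2,0,0],
    [0,0,0],
    [0,0,0],
    [0,0,0],
    [0,0,0],
    [0,0,0],
    [0,0,0],
    [0,0,0],
    [0,0,0],
    [0,0,0],
    [0,0,0],
    [0,0,0],
    [0,0,0],
    [0,0,0],
  ],
  hand=[30,30,30,30,44,47,47,47,47,47,47,54,54,54],
)

```text
t: 37.32
tcp_pos: [0.4668, 0.3456, 0.1888]
tool_rot: [0.731, 0.683, -0.001, 0.002]
force: [-1.5, -0.3, -1.0]
finger_gap: 0.632
```

Run:
```python
from plan import *
path([at(POT["jB"],.18,90),at(POT["jB"],.086,90)],mm=32)
b=snap("top");a=snap("scene")
for q in("jam0",):
  for c,z in(("top",0),("scene",0)):
    for d in cams.spot_point(q,c): print(c,round(d["score"],2),ray(c,d["at"],z)[:2].round(3))
```

```text
0 n=11 lin [-30.1, -2.7, 0.9] rot [0.01, 0.02, -0.35]
1 n=3 lin [0.0, 0.0, 31.3] rot [0.0, 0.0, 0.0]
top 0.55 [0.463 0.353]
top 0.52 [0.424 0.015]
scene 0.64 [0.464 0.359]
scene 0.6 [0.414 0.028]
```

Call:
drive_tool(
  linear=[
    [-30,-2.7,0],
    [-30,-2.7,0.9],
    [-30,-2.7,0.9],
    [-30,-2.7,0.9],
    [-30,-2.7,0.9],
    [-30,-2.7,0.9],
    [-30,-2.7,0.9],
    [-30,-2.7,0.9],
    [-30,-2.7,0.9],
    [-28,-2.7,0.9],
    [-18,-1,0.9],
    [0,0,0],
    [0,0,0],
    [0,0,0],
  ],
  rot=[
    [0,0,-0.35],
    [0,0,-0.35],
    [0,0,-0.35],
    [0,0,-0.35],
    [0,0,-0.35],
    [0,0,-0.35],
    [0,0,-0.35],
    [0,0,-0.35],
    [0,0,-0.35],
    [0,0,-0.35],
    [0,0,-0.35],
    [0,0,0],
    [0,0,0],
    [0,0,0],
  ],
  hand=[54,54,54,54,54,54,54,54,54,54,54,54,54,54],
)

```text
t: 38.68
tcp_pos: [0.4198, 0.0191, 0.1654]
tool_rot: [0.705, 0.709, -0.01, -0.009]
force: [-0.3, 0.0, 0.5]
finger_gap: 0.634
```

Run:
```python
from plan import *
path([at(POT["jB"],.13,90),at(POT["jB"],.086,90)],mm=32)
```

```text
0 n=2 lin [-1.7, 2.6, 17.6] rot [-0.77, 0.07, 0.15]
1 n=2 lin [0.0, 0.0, 22.0] rot [0.0, 0.0, 0.0]
```

Call:
drive_tool(
  linear=[
    [-1.7,2.6,17.6],
    [-1.7,2,17.6],
    [0,0,0],
    [0,0,0],
  ],
  rot=[
    [-0.77,0,0.15],
    [-0.77,0,0.15],
    [0,0,0],
    [0,0,0],
  ],
  hand=[54,54,54,54],
)

```text
t: 39.02
tcp_pos: [0.4244, 0.0195, 0.1288]
tool_rot: [0.705, 0.709, -0.0, 0.001]
force: [-0.7, -0.0, -0.2]
finger_gap: 0.633
```

Run:
```python
from plan import *
path([at(POT["jB"],.086,90)],mm=32)
```

```text
0 n=2 lin [-1.9, -0.0, 21.4] rot [0.03, 0.06, 0.14]
```

Call:
drive_tool(
  linear=[
    [-1.9,0,21],
    [-1.5,0,20],
    [0,0,2],
    [0,0,0],
    [0,0,0],
    [0,0,0],
    [0,0,0],
    [0,0,0],
    [0,0,0],
    [0,0,0],
    [0,0,-20],
    [0,0,-35],
    [0,0,-35],
    [0,0,0],
  ],
  rot=[
    [0,0,0],
    [0,0,0],
    [0,0,0],
    [0,0,0],
    [0,0,0],
    [0,0,0],
    [0,0,0],
    [0,0,0],
    [0,0,0],
    [0,0,0],
    [0,0,0],
    [0,0,0],
    [0,0,0],
    [0,0,0],
  ],
  hand=[54,54,54,54,30,30,30,30,30,30,30,30,30,30],
)

```text
t: 40.18
tcp_pos: [0.4257, 0.0204, 0.1829]
tool_rot: [0.703, 0.712, 0.0, 0.002]
force: [0.2, 0.6, -0.1]
finger_gap: 0.43
```

Run:
```python
from plan import *
path([at(SL["rm"],.185,86)],mm=32)
```

```text
0 n=8 lin [31.2, 3.7, -0.3] rot [0.03, 0.02, 0.59]
```

Call:
drive_tool(
  linear=[
    [31.2,3.7,0],
    [31.2,3.7,0],
    [31.2,3.7,0],
    [31.2,3.7,0],
    [31.2,3.7,0],
    [31.2,3.7,0],
    [31.2,3.7,0],
    [20,2,0],
    [0,0,0],
    [0,0,0],
    [0,0,0],
  ],
  rot=[
    [0,0,0.59],
    [0,0,0.59],
    [0,0,0.59],
    [0,0,0.59],
    [0,0,0.59],
    [0,0,0.59],
    [0,0,0.59],
    [0,0,0.59],
    [0,0,0],
    [0,0,0],
    [0,0,0],
  ],
  hand=[30,30,30,30,30,30,30,30,30,30,30],
)

```text
t: 41.1
tcp_pos: [0.462, 0.2661, 0.1822]
tool_rot: [0.735, 0.678, 0.003, 0.005]
force: [1.5, -0.9, -1.4]
finger_gap: 0.43
```

Run:
```python
from plan import *
path([at(SL["rm"],.14,86)],mm=32)
```

```text
0 n=2 lin [1.5, -0.6, 21.1] rot [0.33, 0.08, -0.33]
```

Call:
drive_tool(
  linear=[
    [1.5,-0.6,21],
    [1.5,-0.5,21],
    [0,0,20],
    [0,0,10],
    [0,0,0],
    [0,0,0],
  ],
  rot=[
    [0.3,0,-0.3],
    [0.3,0,-0.3],
    [0,0,0],
    [0,0,0],
    [0,0,0],
    [0,0,0],
  ],
  hand=[30,30,30,30,30,30],
)

```text
t: 41.6
tcp_pos: [0.4607, 0.2616, 0.1081]
tool_rot: [0.734, 0.679, -0.003, 0.001]
force: [-0.5, 0.5, -0.6]
finger_gap: 0.43
```

Run:
```python
from plan import *
path([at(SL["rm"],.092,86)],mm=32)
```

```text
0 n=1 lin [7.5, 0.2, 16.0] rot [-0.13, 0.31, -0.46]
```

Call:
drive_tool(
  linear=[
    [7,0,5],
    [1,0,5],
    [0,0,4],
    [0,0,2],
    [0,0,0],
    [0,0,0],
  ],
  rot=[
    [0,0.3,-0.4],
    [0,0,0],
    [0,0,0],
    [0,0,0],
    [0,0,0],
    [0,0,0],
  ],
  hand=[30,30,30,30,30,30],
)

```text
t: 42.1
tcp_pos: [0.4631, 0.27, 0.0937]
tool_rot: [0.732, 0.681, 0.002, 0.0]
force: [0.4, 0.3, -1.0]
finger_gap: 0.431
```

Run:
```python
from plan import *
path([at(SL["rm"],.091,86)],mm=32);print(manip.sense()["force"])
```

```text
0 n=1 lin [-1.1, -1.7, 2.7] rot [0.17, -0.15, -0.1]
[ 0.38109954  0.34028124 -1.01518153]
```

Call:
drive_tool(
  linear=[
    [0,-1.5,3],
    [0,0,1],
    [0,0,0],
    [0,0,0],
    [0,0,0],
    [0,0,0],
    [0,0,0],
    [0,0,-15],
    [0,0,-30],
    [0,0,-30],
    [0,0,-20],
    [0,0,0],
    [0,0,0],
  ],
  rot=[
    [0,0,0],
    [0,0,0],
    [0,0,0],
    [0,0,0],
    [0,0,0],
    [0,0,0],
    [0,0,0],
    [0,0,0],
    [0,0,0],
    [0,0,0],
    [0,0,0],
    [0,0,0],
    [0,0,0],
  ],
  hand=[30,30,30,44,47,47,47,47,47,47,50,50,50],
)

```text
t: 43.18
tcp_pos: [0.4613, 0.2701, 0.1895]
tool_rot: [0.732, 0.682, 0.002, 0.001]
force: [0.0, 0.1, -0.0]
finger_gap: 0.584
```

Run:
```python
from plan import *
path([at(POT["hC"],.18,94)],mm=32)
b=snap("top")
for q in("jam0","honey0"):
    for d in cams.spot_point(q,"top"): print(q,round(d["score"],2),ray("top",d["at"],0)[:2].round(3))
```

```text
0 n=6 lin [-28.7, 8.2, 1.6] rot [0.04, -0.02, -1.34]
jam0 0.53 [0.459 0.264]
honey0 0.71 [0.513 0.105]
honey0 0.64 [0.44  0.093]
```

Call:
drive_tool(
  linear=[
    [-28.7,8.2,1.6],
    [-28.7,8.2,1.6],
    [-28.7,8.2,1.6],
    [-28.7,8.2,1.6],
    [-28.7,8.2,1.6],
    [-18,5,1.6],
    [0,0,0],
    [0,0,0],
    [0,0,0],
  ],
  rot=[
    [0,0,-1.34],
    [0,0,-1.34],
    [0,0,-1.34],
    [0,0,-1.34],
    [0,0,-1.34],
    [0,0,-1.34],
    [0,0,0],
    [0,0,0],
    [0,0,0],
  ],
  hand=[50,50,50,50,50,50,50,50,50],
)

```text
t: 44.08
tcp_pos: [0.5013, 0.1023, 0.1658]
tool_rot: [0.678, 0.735, -0.007, -0.008]
force: [-0.1, 0.8, 1.4]
finger_gap: 0.586
```

Run:
```python
from plan import *
path([at(POT["hC"],.13,94)],mm=32)
b=snap("top");hsv=cv2.cvtColor(b,cv2.COLOR_RGB2HSV)
m=((hsv[...,1]>110)&(hsv[...,2]>90)).astype(np.uint8); m[:, :280]=0;m[:,375:]=0;m[:225]=0;m[305:]=0
n,l,s,c=cv2.connectedComponentsWithStats(m)
for i in range(1,n):
    if s[i,4]>15: print(s[i],ray("top",(s[i,0]+(s[i,2]-1)/2,s[i,1]+(s[i,3]-1)/2),.044).round(4)[:2])
```

```text
0 n=2 lin [-2.7, 3.7, 17.8] rot [-0.58, -0.07, 0.27]
[367 225   8   4  23] [ 0.5596 -0.0722]
```

Call:
drive_tool(
  linear=[
    [-2.7,3.7,17.8],
    [-2,3,17.8],
    [0,0,0],
    [0,0,0],
  ],
  rot=[
    [-0.58,0,0.27],
    [-0.58,0,0.27],
    [0,0,0],
    [0,0,0],
  ],
  hand=[50,50,50,50],
)

```text
t: 44.47
tcp_pos: [0.506, 0.103, 0.1291]
tool_rot: [0.68, 0.733, 0.001, -0.001]
force: [1.3, -0.0, 0.7]
finger_gap: 0.584
```

Run:
```python
from plan import *
path([at(POT["hC"],.086,94)],mm=32)
```

```text
0 n=2 lin [-2.9, 1.1, 21.6] rot [-0.02, -0.09, 0.17]
```

Call:
drive_tool(
  linear=[
    [-2.9,1.5,21],
    [-2.5,1,20],
    [0,0,2],
    [0,0,0],
    [0,0,0],
    [0,0,0],
    [0,0,0],
    [0,0,0],
    [0,0,0],
    [0,0,0],
    [0,0,-20],
    [0,0,-35],
    [0,0,-35],
    [0,0,0],
  ],
  rot=[
    [0,0,0],
    [0,0,0],
    [0,0,0],
    [0,0,0],
    [0,0,0],
    [0,0,0],
    [0,0,0],
    [0,0,0],
    [0,0,0],
    [0,0,0],
    [0,0,0],
    [0,0,0],
    [0,0,0],
    [0,0,0],
  ],
  hand=[50,50,50,50,30,30,30,30,30,30,30,30,30,30],
)

```text
t: 45.63
tcp_pos: [0.5083, 0.1025, 0.184]
tool_rot: [0.677, 0.736, 0.001, -0.001]
force: [0.9, 0.5, -0.5]
finger_gap: 0.431
```

Run:
```python
from plan import *
path([at(SL["yp"],.185,97.3)],mm=32)
```

```text
0 n=8 lin [27.2, 14.5, -0.1] rot [0.0, -0.03, -0.32]
```

Call:
drive_tool(
  linear=[
    [27.2,14.5,0],
    [27.2,14.5,0],
    [27.2,14.5,0],
    [27.2,14.5,0],
    [27.2,14.5,0],
    [27.2,14.5,0],
    [27.2,14.5,0],
    [18,9,0],
    [0,0,0],
    [0,0,0],
    [0,0,0],
  ],
  rot=[
    [0,0,-0.32],
    [0,0,-0.32],
    [0,0,-0.32],
    [0,0,-0.32],
    [0,0,-0.32],
    [0,0,-0.32],
    [0,0,-0.32],
    [0,0,-0.32],
    [0,0,0],
    [0,0,0],
    [0,0,0],
  ],
  hand=[30,30,30,30,30,30,30,30,30,30,30],
)

```text
t: 46.55
tcp_pos: [0.5982, 0.329, 0.1825]
tool_rot: [0.662, 0.75, 0.001, -0.002]
force: [-0.4, 0.7, -1.4]
finger_gap: 0.429
```

Run:
```python
from plan import *
path([at(SL["yp"],.14,97.3)],mm=32)
```

```text
0 n=2 lin [0.5, 1.6, 21.2] rot [-0.04, -0.09, -0.07]
```

Call:
drive_tool(
  linear=[
    [1,1.6,21],
    [2,1,21],
    [1,0,20],
    [1,0,10],
    [0,0,0],
    [0,0,0],
  ],
  rot=[
    [0,0,0],
    [0,0,0],
    [0,0,0],
    [0,0,0],
    [0,0,0],
    [0,0,0],
  ],
  hand=[30,30,30,30,30,30],
)

```text
t: 47.05
tcp_pos: [0.5982, 0.3271, 0.1082]
tool_rot: [0.664, 0.748, -0.002, -0.002]
force: [0.7, 0.0, -0.6]
finger_gap: 0.429
```

Run:
```python
from plan import *
path([at(SL["yp"],.092,97.3)],mm=32)
```

```text
0 n=1 lin [3.1, 3.4, 16.1] rot [-0.37, -0.01, -0.53]
```

Call:
drive_tool(
  linear=[
    [3,3.4,5],
    [1,0,5],
    [0,0,4],
    [0,0,2],
    [0,0,0],
    [0,0,0],
  ],
  rot=[
    [-0.3,0,-0.5],
    [0,0,0],
    [0,0,0],
    [0,0,0],
    [0,0,0],
    [0,0,0],
  ],
  hand=[30,30,30,30,30,30],
)

```text
t: 47.55
tcp_pos: [0.6034, 0.3312, 0.0948]
tool_rot: [0.661, 0.75, 0.002, 0.001]
force: [0.1, 0.4, -0.6]
finger_gap: 0.431
```

Run:
```python
from plan import *
path([at(SL["yp"],.091,97.3)],mm=32);print(manip.sense()["force"])
```

```text
0 n=1 lin [-0.4, -2.4, 3.8] rot [0.31, -0.08, -0.07]
[ 0.11330146  0.35081385 -0.60791967]
```

Call:
drive_tool(
  linear=[
    [0,-1.5,4],
    [0,0,1],
    [0,0,0],
    [0,0,0],
    [0,0,0],
    [0,0,0],
    [0,0,0],
    [0,0,-15],
    [0,0,-30],
    [0,0,-30],
    [0,0,-20],
    [0,0,0],
    [0,0,0],
  ],
  rot=[
    [0,0,0],
    [0,0,0],
    [0,0,0],
    [0,0,0],
    [0,0,0],
    [0,0,0],
    [0,0,0],
    [0,0,0],
    [0,0,0],
    [0,0,0],
    [0,0,0],
    [0,0,0],
    [0,0,0],
  ],
  hand=[30,30,30,44,47,47,47,47,47,47,54,54,54],
)

```text
t: 48.63
tcp_pos: [0.6023, 0.3315, 0.1952]
tool_rot: [0.661, 0.751, 0.004, 0.003]
force: [-0.5, 0.2, -1.2]
finger_gap: 0.633
```

Run:
```python
from plan import *
path([at(POT["hD"],.18,94)],mm=32)
b=snap("top");hsv=cv2.cvtColor(b,cv2.COLOR_RGB2HSV)
m=((hsv[...,1]>110)&(hsv[...,2]>90)).astype(np.uint8); m[:, :280]=0;m[:,375:]=0;m[:225]=0;m[305:]=0
n,l,s,c=cv2.connectedComponentsWithStats(m)
for i in range(1,n):
    if s[i,4]>15: print(s[i],ray("top",(s[i,0]+(s[i,2]-1)/2,s[i,1]+(s[i,3]-1)/2),.044).round(4)[:2])
```

```text
0 n=9 lin [-24.3, -20.5, 1.5] rot [0.06, -0.01, 0.37]
[367 225   8   4  22] [ 0.5596 -0.0722]
[302 263  14  14 143] [0.4411 0.0952]
```

Call:
drive_tool(
  linear=[
    [-24.3,-20.5,0],
    [-24.3,-20.5,0],
    [-24.3,-20.5,1.5],
    [-24.3,-20.5,1.5],
    [-24.3,-20.5,1.5],
    [-24.3,-20.5,1.5],
    [-24.3,-20.5,1.5],
    [-24.3,-20.5,1.5],
    [-16,-13,1.5],
    [0,0,0],
    [0,0,0],
    [0,0,0],
  ],
  rot=[
    [0,0,0.37],
    [0,0,0.37],
    [0,0,0.37],
    [0,0,0.37],
    [0,0,0.37],
    [0,0,0.37],
    [0,0,0.37],
    [0,0,0.37],
    [0,0,0.37],
    [0,0,0],
    [0,0,0],
    [0,0,0],
  ],
  hand=[54,54,54,54,54,54,54,54,54,54,54,54],
)

```text
t: 49.68
tcp_pos: [0.4348, 0.0973, 0.1716]
tool_rot: [0.682, 0.731, -0.0, -0.005]
force: [-0.0, 0.6, -0.6]
finger_gap: 0.634
```

Run:
```python
from plan import *
path([at(POT["hD"],.13,94)],mm=32)
```

```text
0 n=2 lin [-1.4, 3.2, 20.8] rot [-0.18, -0.19, -0.04]
```

Call:
drive_tool(
  linear=[
    [-1.4,3.2,20.8],
    [-1,3,20],
    [0,0,0],
    [0,0,0],
  ],
  rot=[
    [0,0,0],
    [0,0,0],
    [0,0,0],
    [0,0,0],
  ],
  hand=[54,54,54,54],
)

```text
t: 50.02
tcp_pos: [0.446, 0.0984, 0.1296]
tool_rot: [0.681, 0.732, 0.002, -0.002]
force: [-0.0, 0.4, 0.2]
finger_gap: 0.628
```

Run:
```python
from plan import *
path([at(POT["hD"],.086,94)],mm=32)
```

```text
0 n=2 lin [-1.5, -2.6, 21.8] rot [0.03, -0.18, 0.08]
```

Call:
drive_tool(
  linear=[
    [-1.5,-2.6,21],
    [-1.5,-2,20],
    [0,0,2],
    [0,0,0],
    [0,0,0],
    [0,0,0],
    [0,0,0],
    [0,0,0],
    [0,0,0],
    [0,0,0],
    [0,0,-20],
    [0,0,-35],
    [0,0,-35],
    [0,0,0],
  ],
  rot=[
    [0,0,0],
    [0,0,0],
    [0,0,0],
    [0,0,0],
    [0,0,0],
    [0,0,0],
    [0,0,0],
    [0,0,0],
    [0,0,0],
    [0,0,0],
    [0,0,0],
    [0,0,0],
    [0,0,0],
    [0,0,0],
  ],
  hand=[54,54,54,54,30,30,30,30,30,30,30,30,30,30],
)

```text
t: 51.18
tcp_pos: [0.4461, 0.0981, 0.1841]
tool_rot: [0.679, 0.734, 0.006, 0.002]
force: [1.0, -0.8, 0.0]
finger_gap: 0.432
```

Run:
```python
from plan import *
path([at(SL["ym"],.185,97.3)],mm=32)
```

```text
0 n=8 lin [17.5, 22.4, 0.1] rot [0.08, -0.04, -0.35]
```

Call:
drive_tool(
  linear=[
    [17.5,22.4,0],
    [17.5,22.4,0],
    [17.5,22.4,0],
    [17.5,22.4,0],
    [17.5,22.4,0],
    [17.5,22.4,0],
    [17.5,22.4,0],
    [11,14,0],
    [0,0,0],
    [0,0,0],
    [0,0,0],
  ],
  rot=[
    [0,0,-0.35],
    [0,0,-0.35],
    [0,0,-0.35],
    [0,0,-0.35],
    [0,0,-0.35],
    [0,0,-0.35],
    [0,0,-0.35],
    [0,0,-0.35],
    [0,0,0],
    [0,0,0],
    [0,0,0],
  ],
  hand=[30,30,30,30,30,30,30,30,30,30,30],
)

```text
t: 52.1
tcp_pos: [0.6044, 0.2535, 0.1842]
tool_rot: [0.661, 0.75, 0.004, 0.001]
force: [-0.7, -0.6, -0.4]
finger_gap: 0.428
```

Run:
```python
from plan import *
path([at(SL["ym"],.14,97.3)],mm=32)
```

```text
0 n=2 lin [0.3, 3.1, 22.1] rot [0.21, -0.14, -0.03]
```

Call:
drive_tool(
  linear=[
    [1,3,21],
    [2,2,21],
    [1,0,20],
    [1,0,10],
    [0,0,0],
    [0,0,0],
  ],
  rot=[
    [0,0,0],
    [0,0,0],
    [0,0,0],
    [0,0,0],
    [0,0,0],
    [0,0,0],
  ],
  hand=[30,30,30,30,30,30],
)

```text
t: 52.6
tcp_pos: [0.6035, 0.2539, 0.1099]
tool_rot: [0.663, 0.749, 0.001, -0.001]
force: [-0.1, -0.1, -0.2]
finger_gap: 0.426
```

Run:
```python
from plan import *
path([at(SL["ym"],.092,97.3)],mm=32)
```

```text
0 n=1 lin [0.3, 7.3, 17.9] rot [-0.06, -0.17, -0.32]
```

Call:
drive_tool(
  linear=[
    [0,5,6],
    [0,1,6],
    [0,0,4],
    [0,0,2],
    [0,0,0],
    [0,0,0],
  ],
  rot=[
    [0,0,-0.3],
    [0,0,0],
    [0,0,0],
    [0,0,0],
    [0,0,0],
    [0,0,0],
  ],
  hand=[30,30,30,30,30,30],
)

```text
t: 53.1
tcp_pos: [0.6117, 0.254, 0.0941]
tool_rot: [0.661, 0.75, 0.003, 0.0]
force: [0.3, -0.2, -0.8]
finger_gap: 0.432
```

Run:
```python
from plan import *
path([at(SL["ym"],.091,97.3)],mm=32);print(manip.sense()["force"])
```

```text
0 n=1 lin [1.2, -0.9, 3.1] rot [0.26, -0.19, -0.06]
[ 0.26056485 -0.16511614 -0.82934509]
```

Release, rise, and swing clear so the cameras can check.

Call:
drive_tool(
  linear=[
    [0,-1,3.5],
    [0,0,1],
    [0,0,0],
    [0,0,0],
    [0,0,0],
    [0,0,0],
    [0,0,0],
    [0,0,-15],
    [0,0,-35],
    [0,0,-35],
    [0,0,-35],
    [-30,-20,-20],
    [-30,-20,-10],
    [-30,-20,0],
    [-30,-20,0],
    [-30,-20,0],
    [-30,-10,0],
    [0,0,0],
    [0,0,0],
  ],
  rot=[
    [0,0,0],
    [0,0,0],
    [0,0,0],
    [0,0,0],
    [0,0,0],
    [0,0,0],
    [0,0,0],
    [0,0,0],
    [0,0,0],
    [0,0,0],
    [0,0,0],
    [0,0,0],
    [0,0,0],
    [0,0,0],
    [0,0,0],
    [0,0,0],
    [0,0,0],
    [0,0,0],
    [0,0,0],
  ],
  hand=[30,30,30,44,47,47,47,47,47,47,54,54,54,54,54,54,54,54,54],
)

```text
t: 54.68
tcp_pos: [0.5233, 0.0565, 0.26]
tool_rot: [0.659, 0.752, 0.01, 0.008]
force: [-0.4, 0.7, -0.4]
finger_gap: 0.634
```

Run:
```python
from plan import *
b=snap("top");a=snap("scene")
c=cv2.resize(a[130:430,90:490],(533,400));d=cv2.resize(b[130:300,180:293],(266,400));save(np.hstack([c,d]),"g10.png")
hsv=cv2.cvtColor(b,cv2.COLOR_RGB2HSV)
for q in("jam0","honey0"):
    for d in cams.spot_point(q,"top"):
        p=ray("top",d["at"],.004)[:2]; r=[]
        for C,y in((( .4641,.307),-4.),((.6059,.2928),7.3)): r.append((R.from_euler("z",-y,degrees=True).apply([*(p-C),0])[:2]*1000).round().tolist())
        print(q,round(d["score"],2),p.round(3),"in red",r[0],"in yellow",r[1])
```

```text
jam0 0.73 [0.463 0.265] in red [2.0, -42.0] in yellow [-145.0, -9.0]
jam0 0.59 [0.472 0.351] in red [5.0, 44.0] in yellow [-125.0, 75.0]
honey0 0.56 [0.612 0.248] in red [152.0, -48.0] in yellow [1.0, -45.0]
honey0 0.49 [0.616 0.325] in red [150.0, 29.0] in yellow [14.0, 31.0]
```

View pics/g10.png

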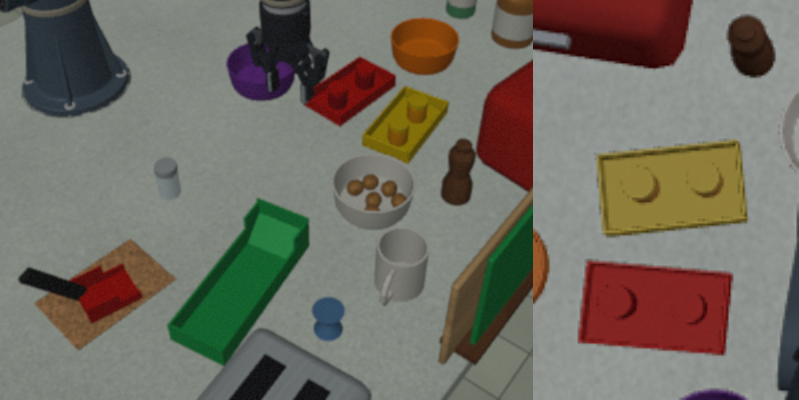

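The final view shows both jam pots upright in the red caddy, both honey pots upright in the yellow caddy, six nuts in the bowl, the scoop on its mat and the bystanders in place. I'm handing in.

```bash
python3 -c "
from station import order
print(order.sign_off())"
```

```text
the job is handed in; nothing more can be done
None
```

The job is handed in at about 55 s of the 210 s allowed; sign-off gives no verdict.

- **Walnuts:** I scooped three walnuts up the tub's slope. The other three I gathered against the tub's far end with the scoop reversed. All six are in the white bowl, seen in both cameras. The fingers held only the scoop's handle throughout that part.
- **Scoop:** it is back on its mat, about 10 mm from the centre by the image fit. It looked level in the pictures, but I did not measure its tilt after letting go.
- **Pots:** both jam pots stand upright in the red caddy and both honey pots in the yellow one. One jam pot had been knocked aside during the run, so I measured it again before picking it up.
- **Bystanders:** the mug, mill, salt and egg cup look unmoved, and the arm ended clear of everything.

**Disagreements:** in the last check, the network put one honey pot 14 mm off the yellow caddy's centre line, though I placed it there to within a few mm. Both positions are inside the 40 mm limit. Scene-camera points for the pots also ran about 1 cm off the top-camera ones, so I used the top camera for the grasps.

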